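Press the queen cages shut with the hand press

ROBOT

A 6-joint arm with a two-finger parallel gripper is mounted at the origin on a cart in front of the work surface, level with it; the furniture and walls round the work are solid. World frame = base frame: x ahead of the robot, y to its left, z up, the work surface at z = 0. Lengths are in m, angles in degrees, forces in N, time in s.
With the tool pointing down it reaches from about 0.35 to 0.875 m from the base axis. Payload 4.2 kg.
Tool frame: the origin (TCP) lies midway between the tips of the shut fingers; the grasp point (between the pads) lies 19 mm behind it; x points along the fingers, y is the direction in which the jaws open and shut, and the axes are right-handed (so a half turn about x gives the same grasp; the last joint's range is limited). The gripper opens to 87 mm and grips with 3 to 60 N. Pads are 19 mm wide; open, the fingers measure 117 mm over their backs; the gripper's body (75 mm by 190 mm) begins 51 mm behind the grasp point.
Start: joints at [88.27, 22.042, 0.453, 0, -68.411, -14.817], TCP at [0.178, 0.599, 0.223] pointing down, gripper open.
Joint ranges: [-179.83, 179.83], [-69.29, 118.12], [-61.27, 80.66], [-181.25, 117.63], [-171.15, -9.14], [-177.46, 177.46]. Speed limits (degrees/s): [159.86, 159.86, 180, 180, 180, 180].

INTERFACE

Orientations are given as a 3x3 rotation matrix whose columns are the frame's x, y, z axes.
In Python, from station import r gives the robot as it stands.
- The arm moves only by the tool play_rows, never from a script. Its argument "plan" is a list that holds one entry, the list of rows, each a list of 6 numbers: the shift along the tool's x, y, z in cm, then the turn, a rotation vector about the tool's x, y, z in units of 10 degrees (1.0 is 10 degrees). A call has 1 to 5 rows; each row is the pose to reach, as a shift and turn from the pose commanded when the call began, along the tool's axes at that moment; what a row does not reach only later rows make up. A row lasts 1/8 s, in which the tool goes at most 62.5 mm and 10.7 degrees, less where a joint would pass 70% of its speed; a pose out of reach is approached as far as the arm can. A call with a gripper value outside its range is refused whole. "hand" is the opening, from 0 (shut) to 1 (fully open), set as the call begins (left out, the last holds). The fingers move at their own pace and stop on an object; the grip force is fixed at half the most. Time passes only in rows, so rows that repeat a pose let the fingers close. It gives the time, the measured TCP pose, the force and the opening at its end, in the units of the state.
- r.sense(): the state, without advancing time (a new reading comes with each control period).
- r.capture(name): name is "side" or "top" or "wrist"; returns (picture, depth): 384x512x3 uint8, blue, green, red; 384x512 float32, m along the optical axis (not along the pixel's ray), 0 where there is no reading.
- r.get_calibration(name): a dict with "vfov" (degrees; the focal length in pixels is half the picture's height over the tangent of half this angle, whatever the lens; pixels are square), "cx", "cy" (the principal point, pixels), "distortion" ([k1, k2, p1, p2, k3] as OpenCV has them; the pictures are not rectified), "rvec" (rotation vector, rad) and "tvec" (3), from world to camera coordinates, as OpenCV has them. Camera axes: x right, y down, z forward; pixel columns grow to the right and rows downward; lengths in m; the calibration is good to about 2 mm. A picture is of the moment at which its call begins: read the wrist's pose just before it. get_calibration takes no time and is no camera call; for the wrist camera it gives the pose at the moment of the call.
- r.finish_job(): hands the job in, once; it reports no verdict.
The state is a dict: "time_s": time; "joints": joint angles; "joint_velocities": joint speeds; "effort": joint torques, N m; "tcp_pos": TCP position; "ee_rot": TCP orientation; "wrist_force": force on the tool from outside, world axes, zero at the start; "moment": the same for the moment, N m; "gripper_width": opening from 0.0 (shut) to 1.0 (fully open).
Only numpy, scipy, OpenCV 4.12 (cv2) and the standard library are available. Lean on these libraries where they do the work, as an engineer would, in place of code of your own. Each camera call takes 0.05 s, during which the arm holds its last target.

TASK

The queen cages lying behind the white carton on the rubber mat have to go through the hand press: set the carton aside, lay all the cages side by side in the press bed, each pointing from the jaw to the stop bar, and pump the lever through three full strokes, all the way down and all the way back up each time. Then lay all the cages down in the wooden tray, none on top of another, and put the carton back on the mat where it stood, the same way round. Leave the other things where they are.

Things in the scene. Friction and masses are not known exactly. Their poses are not given: they have to be found in the camera images.
- carton_mid (a point): centre of the plain white carton, 67 (its x) x 120 (its y) x 56 mm high, 0.16 kg, standing at the front of the mat and hiding the cages; the point is 28 mm above its underside; grasp it across its x sides
- cage_0_mid (a point): centre of a small white slotted queen cage, 22 (its x) x 62 (its y, the long way) x 16 mm high; the point is 8 mm above its underside. Two or three such cages are there (an absent one is given as None from the start); they lie on the mat behind the carton, about 52 mm apart, and are grasped across the 22 mm
- cage_1_mid (a point): centre of a small white slotted queen cage, 22 (its x) x 62 (its y, the long way) x 16 mm high; the point is 8 mm above its underside. Two or three such cages are there (an absent one is given as None from the start); they lie on the mat behind the carton, about 52 mm apart, and are grasped across the 22 mm
- cage_2_mid (a point): centre of a small white slotted queen cage, 22 (its x) x 62 (its y, the long way) x 16 mm high; the point is 8 mm above its underside. Two or three such cages are there (an absent one is given as None from the start); they lie on the mat behind the carton, about 52 mm apart, and are grasped across the 22 mm
- home (a point): the carton's place: point on top of the black rubber mat (fixed, 180 mm in x by 145 mm in y, 3 mm thick), 53 mm in front (-x) of the mat's centre; the carton stands centred here with its long y side along this frame's y
- bed (a point): middle of the press bed, on its flat top 10 mm above the worktop; x away from the robot, y towards the stop bar. Bed 170 mm long in x; fixed stop bar's face at y = +45 mm, rising 21 mm above the bed. Cages lie here with their long side along y, between jaw and stop; centres 50 mm apart in x leave finger room. The grey base plate spans x -95 to 95 mm (160 at the pump), y -240 to 65 mm
- jaw (a point): middle of the pressing face of the moving jaw bar (170 mm long in x, top 21 mm above the bed), which faces the stop bar: at y = -55 mm in the bed's frame with the lever up, -19 mm with it down (64 mm left, so it drives 62 mm cages against the stop bar). Behind it, at bed y -72 to -168 mm, x -45 to 75 mm, lie the grey ram housing and cylinder, top 43 mm above the bed
- handle (a point): point in the flat black handle of the pump lever (handle 75 mm long, 30 mm wide in y, 16 mm thick), 145 mm from the pivot, 33 mm from the free end. Lever up: slopes 0.35 rad upward towards the robot; fully down: 0.35 rad downward, this point 99 mm lower than when up. Press it down from above; it takes about 6 to 12 N here and springs back by itself. Its free end, up, is 155 mm above the worktop
- pivot (a point): pivot of the pump lever on the grey pump block, 75 mm above the bed, at x = +125, y = -196 mm in the bed's frame; the lever points from it towards the robot (-x), over the base plate beside the bed
- press_lever (a joint): angle of the pump lever, rad: 0 fully up (sprung), 0.7 fully down at the stop; the jaw moves with it, 51 mm per rad
- tray_in (a point): centre of the inner floor of the shallow wooden tray (fixed, floor 6 mm above the worktop, inside 178 mm in its x by 92 mm in its y, walls 22 mm high from the worktop and 6 mm thick). Mind the arm: above the back of the worktop, from x = 0.60 m on, a fixed shelf runs right across at 0.56 m height
- jar: bystander: small honey jar 62 mm across, 71 mm high, behind the tray; origin under its centre; leave it
- pen: bystander: marking pen 130 mm long (its y), 12 mm thick, lying fast at the front edge of the worktop between mat and press; origin under its centre
- hive_tool: bystander: flat steel hive tool 186 mm long (its y), 44 mm wide, right of the tray; origin under its centre; leave it

How it is judged:
By the outcome, as a careful person would: the job done as asked, in the order asked, and still so for the second after the job is handed in, with the robot touching nothing.
Of cage_0, cage_1, cage_2 only 2 to 3 are there at a start; the rules pass over those that are not, and their reading is None.
At some moment in a run one of carton may be knocked a few centimetres aside while the robot is not near it.
Once in a run the grip may slacken for a moment while it holds something.
It also fails if it takes over 210 s, if anything falls off the work surface, if the arm or the gripper's body presses on something with over 40 N, if the wrist force passes 120 N, or if a joint passes its speed limit or range.

## Working session

There is one attempt and no reset: what is moved stays moved. The work goes in short steps, Python scripts to look and compute and a tool call to move; the robot and the scene stay as the last step left them, time stands still between calls to the robot, and variables do not carry over. Pictures are saved under pics/ and viewed, and the job is handed in when it is done.

Besides the shell and the picture viewer there is one more tool, called after ">>>" by a JSON object that holds its "op" and its "data". play_rows: Moves the arm, as the interface text tells. Its arguments: {"type":"object","properties":{"plan":{"type":"array","items":{"type":"array","items":{"type":"array","items":{"type":"number"}}}},"hand":{"type":"number"}},"required":["plan"]}

```bash
ls; mkdir -p pics
cat > h.py <<'E'
import numpy as np, cv2
from station import r
def K(c):
    f=192/np.tan(np.radians(c['vfov'])/2)
    return np.array([[f,0,c['cx']],[0,f,c['cy']],[0,0,1.]])
def cap(n,name):
    c=r.get_calibration(n); p,d=r.capture(n); cv2.imwrite('pics/'+name+'.png',p)
    np.savez('pics/'+name+'.npz',p=p,d=d,rv=c['rvec'],tv=c['tvec'],K=K(c),D=np.array(c['distortion'],float))
    return p,d,c
def pts(name):
    z=np.load('pics/'+name+'.npz'); d=z['d']; h,w=d.shape
    uv=np.stack(np.meshgrid(np.arange(w),np.arange(h)),-1).reshape(-1,1,2).astype(float)
    n=cv2.undistortPoints(uv,z['K'],z['D']).reshape(h,w,2)
    X=np.dstack([n*d[...,None],d])
    R=cv2.Rodrigues(z['rv'])[0]
    W=(X-z['tv'].reshape(3))@R
    W[d==0]=np.nan
    return W,z['p']
def proj(name,P):
    z=np.load('pics/'+name+'.npz')
    return cv2.projectPoints(np.array(P,float).reshape(-1,1,3),z['rv'],z['tv'],z['K'],z['D'])[0].reshape(-1,2)
E
python3 - <<'E'
from h import *
s=r.sense(); print({k:np.round(v,3).tolist() for k,v in s.items()})
for n in ('side','top','wrist'):
    p,d,c=cap(n,n+'0'); print(n,c)
E
```

```text
pics
{'time_s': 0.0, 'joints': [88.272, 22.09, 0.38, -0.029, -68.411, -14.821], 'joint_velocities': [0.023, 0.009, 0.014, 0.055, -0.083, 0.068], 'effort': [-0.001, -39.067, 18.741, 4.22, 0.011, -0.0], 'tcp_pos': [0.178, 0.599, 0.221], 'ee_rot': [[-0.001, -0.285, -0.959], [-0.002, -0.959, 0.285], [-1.0, 0.002, -0.0]], 'wrist_force': [0.288, -0.272, 0.11], 'moment': [-0.04, 0.004, 0.045], 'gripper_width': 0.995}
side {'vfov': 56.716414516898396, 'cx': 257.6590820872482, 'cy': 193.86377451988722, 'distortion': array([0.0223218, 0.       , 0.       , 0.       , 0.       ]), 'rvec': array([-0.01088777, -2.60993624,  1.73685975]), 'tvec': array([0.53457229, 0.13623871, 1.3792732 ])}
top {'vfov': 47.052746999688914, 'cx': 256.30517546566284, 'cy': 188.7336369470269, 'distortion': array([-0.14342797,  0.        ,  0.        ,  0.        ,  0.        ]), 'rvec': array([ 1.99385322, -2.23089592,  0.22959374]), 'tvec': array([-0.04210577,  0.53955202,  1.52269574])}
wrist {'vfov': 68.6460645214642, 'cx': 257.94227892380763, 'cy': 194.8937702195021, 'distortion': array([0.00808299, 0.        , 0.        , 0.        , 0.        ]), 'rvec': array([-1.75805316,  2.35640787,  0.35478476]), 'tvec': array([ 0.62515259, -0.03682844,  0.39077513])}
```

View pics/side0.png

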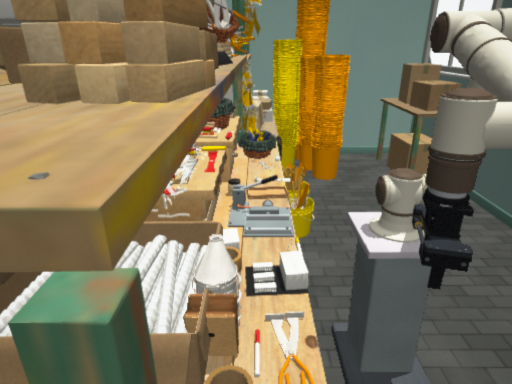

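View pics/top0.png

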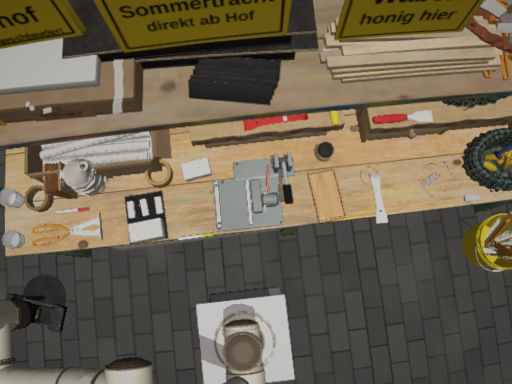

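View pics/wrist0.png

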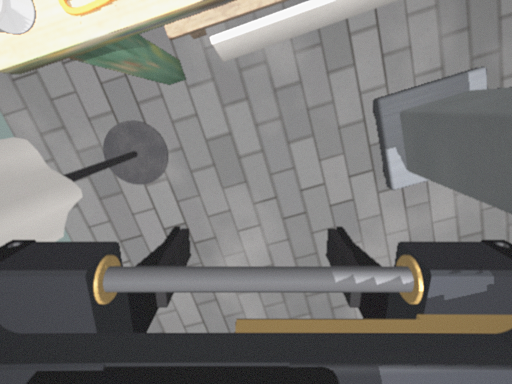

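Top view: mat with three white cages behind the carton near (145,215), press around (250,195), tray (326,194), pen (195,237). Next I zoom in and measure.

Run:
```python
from h import *
W,p=pts('top0')
for nm,(a,b,c,d) in {'za':(110,255,180,250),'zb':(200,350,140,240)}.items():
    cv2.imwrite(f'pics/{nm}.png',cv2.resize(p[c:d,a:b],None,fx=5.3,fy=5.3,interpolation=cv2.INTER_CUBIC))
for u,v in [(145,232),(135,208),(146,206),(157,205),(130,240),(163,235),(127,198),(162,193),(255,195),(230,220),(220,200),(288,195),(277,165),(285,160),(327,195),(324,150),(380,195),(195,237),(180,210)]:
    print((u,v),np.round(W[v,u],3))
```

```text
(145, 232) [0.419 0.306 0.063]
(135, 208) [0.52  0.352 0.004]
(146, 206) [0.52  0.307 0.019]
(157, 205) [0.52  0.266 0.019]
(130, 240) [0.397 0.364 0.054]
(163, 235) [0.403 0.244 0.054]
(127, 198) [0.561 0.381 0.004]
(162, 193) [0.566 0.248 0.002]
(255, 195) [ 0.509 -0.095  0.055]
(230, 220) [0.437 0.005 0.006]
(220, 200) [0.514 0.034 0.011]
(288, 195) [ 0.479 -0.204  0.146]
(277, 165) [ 0.598 -0.183  0.102]
(285, 160) [ 0.615 -0.214  0.096]
(327, 195) [ 0.49  -0.361  0.002]
(324, 150) [ 0.643 -0.361  0.074]
(380, 195) [ 0.468 -0.561 -0.004]
(195, 237) [0.39  0.139 0.001]
(180, 210) [0.495 0.186 0.   ]
```

View pics/za.png

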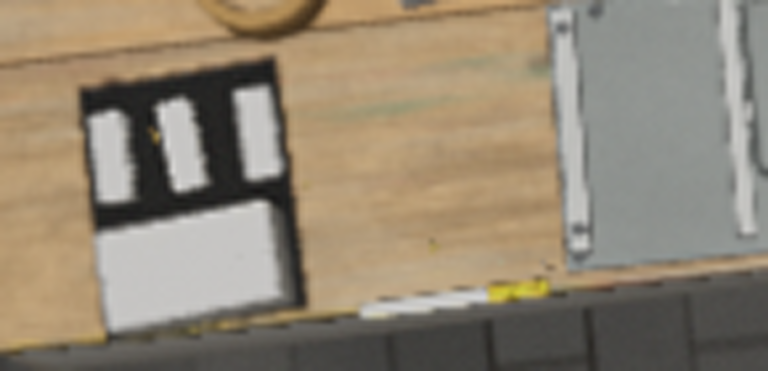

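View pics/zb.png

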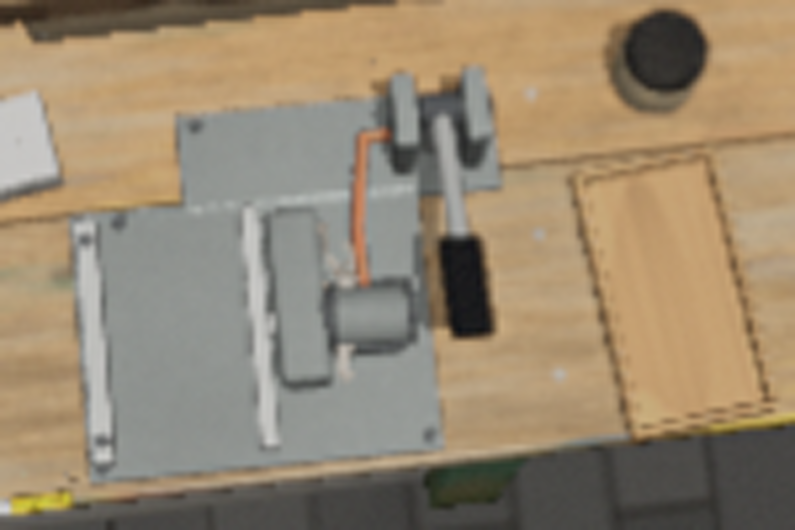

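```bash
cat >> h.py <<'E'
def px2w(name,uv,z):
    q=np.load('pics/'+name+'.npz'); R=cv2.Rodrigues(q['rv'])[0]; C=-R.T@q['tv'].reshape(3)
    n=cv2.undistortPoints(np.array(uv,float).reshape(-1,1,2),q['K'],q['D']).reshape(-1,2)
    d=np.c_[n,np.ones(len(n))]@R
    t=(z-C[2])/d[:,2]
    return C+d*t[:,None]
from scipy.spatial.transform import Rotation as Ro
def goal(pos,yaw,s=None):
    """yaw: direction of tool y (jaw axis) in world deg, tool down; picks the nearer of +-180. prints shift cm & turn"""
    s=s or r.sense(); R0=np.array(s['ee_rot']); best=None
    for k in (0,180):
        a=np.radians(yaw+k); y=np.array([np.cos(a),np.sin(a),0]); x=np.array([0,0,-1.]); z=np.cross(x,y)
        Rt=np.c_[x,y,z]; rv=Ro.from_matrix(R0.T@Rt).as_rotvec(degrees=True)
        if best is None or np.linalg.norm(rv)<np.linalg.norm(best): best=rv
    sh=R0.T@(np.array(pos)-s['tcp_pos'])*100
    print('t',round(s['time_s'],2),'tcp',np.round(s['tcp_pos'],4),'jaw yaw',round(np.degrees(np.arctan2(R0[1,1],R0[0,1])),1),'F',np.round(s['wrist_force'],1),'w',round(s['gripper_width'],3),'j6',round(s['joints'][5],1))
    print('shift',np.round(sh,2).tolist(),'turn',np.round(best/10,3).tolist())
    return sh,best/10
E
python3 - <<'E'
from h import *
for n in ('top0','side0','wrist0'):
    q=np.load('pics/'+n+'.npz'); R=cv2.Rodrigues(q['rv'])[0]; C=-R.T@q['tv'].reshape(3); print(n,C.round(3),'fwd',R[2].round(3),'f',q['K'][0,0])
s=r.sense();R0=np.array(s['ee_rot'])
print('cam in tool',R0.T@(C-s['tcp_pos']),R0.T@R[2])
def a(px,off,sc=5.3): return [[px[0]/sc+off[0],px[1]/sc+off[1]] for px in px] if 0 else [px[0]/sc+off[0],px[1]/sc+off[1]]
A=(110,180);B=(200,140)
for nm,P,z in [('mat corners',[(80,88),(273,57),(305,303)],.003),('carton top',[(98,235),(272,202),(281,297),(107,332)],.059),
 ('cage0',[(88,113),(127,108),(135,200),(98,204)],.019),('cage1',[(157,101),(188,97),(208,185),(175,193)],.019),('cage2',[(233,92),(268,86),(283,176),(247,183)],.019)]:
    w=px2w('top0',[a(p,A) for p in P],z); print(nm,w[:,:2].round(3).tolist(),w.mean(0).round(3))
for nm,P,z in [('stop bar top',[(75,222),(95,220),(113,460),(95,465)],.031),('jaw top',[(243,208),(257,205),(278,445),(262,447)],.031),('handle',[(440,240),(480,236),(493,332),(453,337)],.135),('tray out',[(575,178),(710,152),(770,405),(632,438)],.022)]:
    w=px2w('top0',[a(p,B) for p in P],z); print(nm,w[:,:2].round(3).tolist(),w.mean(0).round(3))
print(px2w('top0',[(182,164),(208,158),(212,174),(186,181),(178,238),(213,235)],.0).round(3))
goal([.45,.30,.27],0)
E
```

```text
top0 [ 0.207 -0.071  1.601] fwd [ 0.205 -0.02  -0.978] f 441.0145204135996
side0 [0.531 1.219 0.663] fwd [ 0.002 -0.922 -0.386] f 355.7164947791813
wrist0 [0.255 0.577 0.383] fwd [-0.284  0.083 -0.955] f 281.2185721631023
cam in tool [-0.16150684 -0.00095676 -0.08022806] [ 9.55271969e-01 -3.82357015e-05  2.95728699e-01]
mat corners [[0.568, 0.388], [0.575, 0.249], [0.399, 0.239]] [0.514 0.292 0.003]
carton top [[0.453, 0.365], [0.463, 0.245], [0.398, 0.244], [0.387, 0.363]] [0.425 0.304 0.059]
cage0 [[0.546, 0.379], [0.546, 0.351], [0.481, 0.349], [0.481, 0.375]] [0.514 0.363 0.019]
cage1 [[0.549, 0.329], [0.549, 0.307], [0.486, 0.297], [0.483, 0.32]] [0.517 0.313 0.019]
cage2 [[0.549, 0.275], [0.551, 0.25], [0.487, 0.244], [0.484, 0.27]] [0.518 0.26  0.019]
stop bar top [[0.579, 0.048], [0.579, 0.034], [0.412, 0.037], [0.41, 0.05]] [0.495 0.042 0.031]
jaw top [[0.576, -0.069], [0.577, -0.079], [0.41, -0.075], [0.41, -0.064]] [ 0.493 -0.071  0.031]
handle [[0.517, -0.192], [0.516, -0.218], [0.453, -0.218], [0.453, -0.193]] [ 0.485 -0.205  0.135]
tray out [[0.574, -0.301], [0.582, -0.398], [0.4, -0.413], [0.389, -0.315]] [ 0.486 -0.357  0.022]
[[0.67  0.165 0.   ]
 [0.682 0.065 0.   ]
 [0.618 0.055 0.   ]
 [0.602 0.155 0.   ]
 [0.393 0.201 0.   ]
 [0.39  0.073 0.   ]]
t 0.15 tcp [0.1779 0.5987 0.2217] jaw yaw -106.6 F [ 0.2 -0.   0. ] w 1.002 j6 -14.8
shift [-4.79, 20.89, -34.6] turn [7.345, -0.007, -0.008]
```

>>> {"op": "play_rows", "data": {"plan": [[[-4.8,20.9,-34.6,7.34,0,0],[-4.8,20.9,-34.6,7.34,0,0],[-4.8,20.9,-34.6,7.34,0,0],[-4.8,20.9,-34.6,7.34,0,0],[-4.8,20.9,-34.6,7.34,0,0]]], "hand": 1}}

```text
time_s: 0.78
tcp_pos: [0.3878, 0.3679, 0.2596]
ee_rot: [[-0.0, -0.943, -0.332], [0.0, -0.332, 0.943], [-1.0, 0.0, 0.0]]
wrist_force: [0.9, 0.2, -0.2]
gripper_width: 1.002
```

```bash
python3 -c "
from h import *
goal([.45,.30,.27],0)"
```

```text
t 0.78 tcp [0.3878 0.3679 0.2596] jaw yaw -160.6 F [ 0.9  0.2 -0.2] w 1.002 j6 -41.5
shift [-1.04, -3.61, -8.48] turn [1.941, 0.0, -0.0]
```

>>> {"op": "play_rows", "data": {"plan": [[[-1.0,-3.6,-8.5,1.94,0,0],[-1.0,-3.6,-8.5,1.94,0,0],[-1.0,-3.6,-8.5,1.94,0,0]]]}}

```text
time_s: 1.15
tcp_pos: [0.4505, 0.3002, 0.2693]
ee_rot: [[-0.0, -1.0, -0.003], [0.0, -0.003, 1.0], [-1.0, 0.0, 0.0]]
wrist_force: [-0.4, 1.0, -0.3]
gripper_width: 0.999
```

```bash
python3 -c "
from h import *
goal([.45,.30,.27],0)
cap('wrist','w1')"
```

```text
t 1.15 tcp [0.4505 0.3002 0.2693] jaw yaw -179.9 F [-0.4  1.  -0.3] w 0.999 j6 -50.7
shift [-0.07, 0.05, -0.02] turn [0.014, 0.0, -0.001]
```

View pics/w1.png

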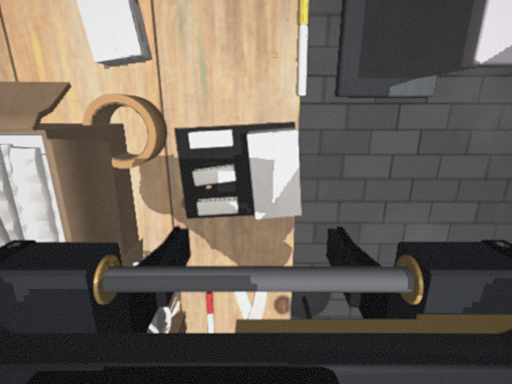

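Run:
```python
from h import *
W,p=pts('w1')
cv2.imwrite('pics/w1z.png',cv2.resize(p[110:230,165:310],None,fx=5,fy=5,interpolation=cv2.INTER_CUBIC))
g=p.min(axis=2)
m=(g>140).astype(np.uint8); m[:110]=0;m[230:]=0;m[:,:165]=0;m[:,310:]=0
n,l,st,c=cv2.connectedComponentsWithStats(m)
for i in range(1,n):
    if st[i,4]<200: continue
    ys,xs=np.where(l==i); hgt=np.nanmedian(W[ys,xs,2])
    z=.059 if hgt>.04 else .019
    w=px2w('w1',np.c_[xs,ys],z)[:,:2].astype(np.float32)
    (cx,cy),(a,b),an=cv2.minAreaRect(w*1000)
    print(st[i],'depth z',hgt.round(4),'rect',round(cx,1),round(cy,1),round(a,1),round(b,1),round(an,1))
```

```text
[ 165  110  133   47 2056] depth z -0.0007 rect 487.9 255.4 186.8 64.6 0.2
[ 247  129   55   91 4187] depth z 0.0577 rect 425.9 308.4 66.8 120.7 5.3
[188 130  45  19 723] depth z 0.0182 rect 518.3 262.9 63.2 23.7 3.5
[193 165  43  20 630] depth z 0.0182 rect 515.7 316.7 62.3 24.8 8.4
[197 197  41  18 585] depth z 0.0181 rect 512.7 365.1 62.2 25.5 4.5
```

View pics/w1z.png

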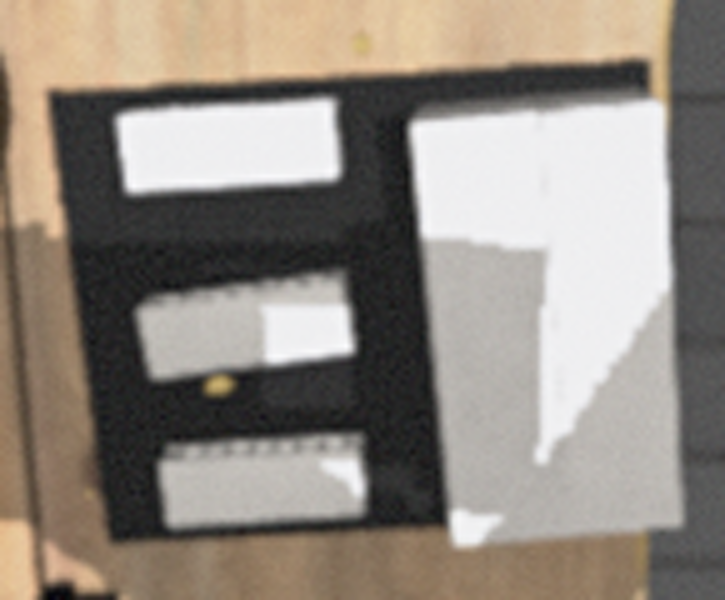

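```bash
python3 -c "
from h import *
w=px2w('w1',[(165+52/5,110+92/5),(187,218),(295,122.4)],.003)[:,:2];print(w)
d=w[2]-w[0];print(np.degrees(np.arctan2(-d[1],-d[0])),np.linalg.norm(d)); e=w[1]-w[0];print(np.degrees(np.arctan2(e[1],e[0]))-90,np.linalg.norm(e))
c=(w[1]+w[2])/2;u=-d/np.linalg.norm(d);print('home',c-.053*u)
goal([.426,.3085,.030],5.3)"
```

```text
[[0.57190853 0.24963682]
 [0.56498221 0.39228212]
 [0.39493312 0.24045799]]
2.9689837774110344 0.17721327535910836
2.779882143671017 0.14281336574116027
home [0.42702881 0.3136249 ]
t 1.2 tcp [0.4498 0.3011 0.2691] jaw yaw -179.7 F [-0.2 -0.  -1.2] w 0.998 j6 -50.7
shift [23.91, 2.36, 0.75] turn [-0.501, -0.0, -0.003]
```

>>> {"op": "play_rows", "data": {"plan": [[[17.0,2.4,0.75,-0.5,0,0],[17.0,2.4,0.75,-0.5,0,0],[17.0,2.4,0.75,-0.5,0,0],[17.0,2.4,0.75,-0.5,0,0]]]}}

```text
time_s: 1.7
tcp_pos: [0.4226, 0.3079, 0.0962]
ee_rot: [[-0.006, -0.995, -0.096], [-0.007, -0.096, 0.995], [-1.0, 0.007, -0.006]]
wrist_force: [0.5, -0.2, 0.4]
gripper_width: 1.0
```

```bash
python3 -c "
from h import *
goal([.426,.3085,.030],5.3)"
```

```text
t 1.7 tcp [0.4226 0.3079 0.0962] jaw yaw -174.5 F [ 0.5 -0.2  0.4] w 1.0 j6 -48.3
shift [6.61, -0.39, 0.07] turn [0.021, -0.037, -0.037]
```

>>> {"op": "play_rows", "data": {"plan": [[[3.5,-0.3,0,0,0,0],[6.6,-0.3,0,0,0,0],[6.6,-0.3,0,0,0,0]]]}}

```text
time_s: 2.08
tcp_pos: [0.4284, 0.3099, 0.0336]
ee_rot: [[-0.001, -0.996, -0.095], [-0.001, -0.095, 0.996], [-1.0, 0.001, -0.001]]
wrist_force: [-0.1, -0.8, 0.3]
gripper_width: 0.995
```

```bash
python3 -c "
from h import *
goal([.426,.3085,.030],5.3)
cap('side','s1');cap('wrist','w2')
cv2.imwrite('pics/s1z.png',cv2.resize(cv2.imread('pics/s1.png')[180:340,200:350],None,fx=4,fy=3.7))"
```

```text
t 2.08 tcp [0.4284 0.3099 0.0336] jaw yaw -174.6 F [-0.1 -0.8  0.3] w 0.995 j6 -48.1
shift [0.36, 0.25, -0.12] turn [0.013, -0.007, -0.004]
```

View pics/s1z.png

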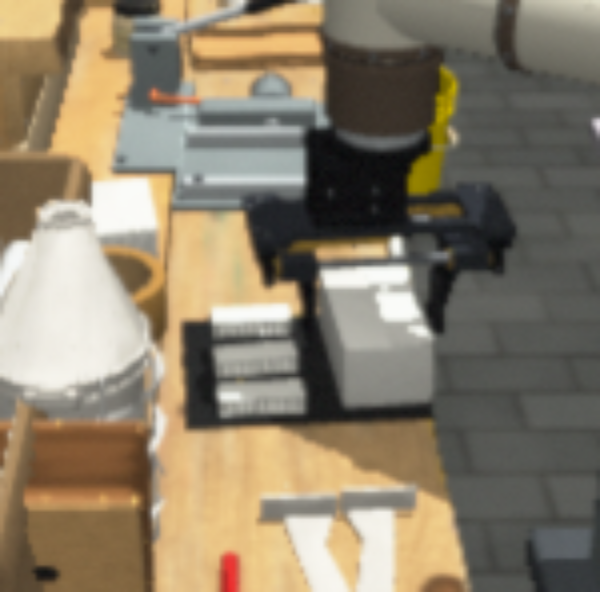

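View pics/w2.png

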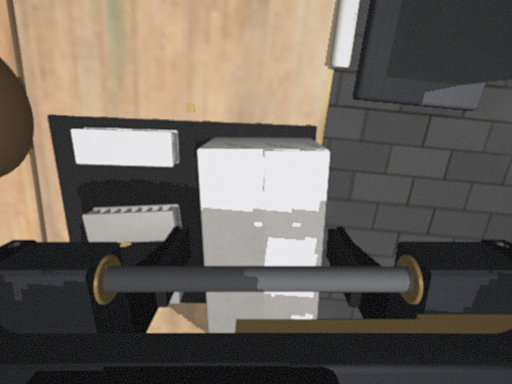

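Fingers straddle the carton (wrist view, carton between x≈200 and 330). Lowering 4 mm and closing.

>>> {"op": "play_rows", "data": {"plan": [[[0.5,0.1,0,0,0,0],[0.5,0.1,0,0,0,0],[0.5,0.1,0,0,0,0],[0.5,0.1,0,0,0,0],[0.5,0.1,0,0,0,0]]], "hand": 0}}

```text
time_s: 2.8
tcp_pos: [0.4275, 0.3095, 0.029]
ee_rot: [[0.0, -0.996, -0.093], [0.0, -0.093, 0.996], [-1.0, -0.0, 0.0]]
wrist_force: [-2.2, -0.1, 5.7]
gripper_width: 0.76
```

```bash
python3 -c "
from h import *
goal([.500,.145,.13],0)"
```

```text
t 2.8 tcp [0.4275 0.3095 0.029 ] jaw yaw -174.7 F [-2.2 -0.1  5.7] w 0.76 j6 -48.2
shift [-10.1, -5.69, -17.05] turn [0.535, 0.002, 0.002]
```

>>> {"op": "play_rows", "data": {"plan": [[[-3,0,0,0,0,0],[-8,0,0,0,0,0],[-8,-2,-6,0.2,0,0],[-8,-4,-12,0.5,0,0],[-8,-5.7,-17.0,0.53,0,0]]]}}

```text
time_s: 3.42
tcp_pos: [0.5001, 0.1435, 0.108]
ee_rot: [[-0.001, -1.0, -0.0], [-0.0, -0.0, 1.0], [-1.0, 0.001, -0.0]]
wrist_force: [-0.0, 0.7, -2.7]
gripper_width: 0.761
```

```bash
python3 -c "
from h import *
goal([.500,.145,.028],0)
cap('side','s2')
cv2.imwrite('pics/s2z.png',cv2.resize(cv2.imread('pics/s2.png')[180:340,200:350],None,fx=4,fy=3.7))"
```

```text
t 3.42 tcp [0.5001 0.1435 0.108 ] jaw yaw -180.0 F [-0.   0.7 -2.7] w 0.761 j6 -33.9
shift [8.0, 0.01, 0.16] turn [0.001, -0.001, -0.003]
```

View pics/s2z.png

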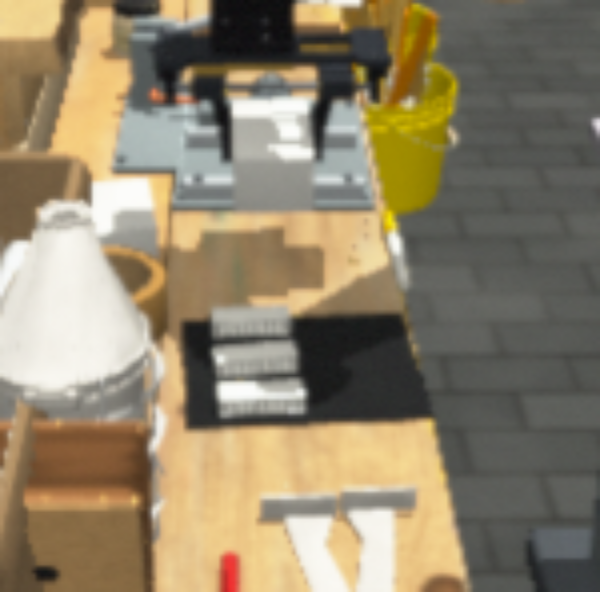

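>>> {"op": "play_rows", "data": {"plan": [[[5,0,0.2,0,0,0],[7.6,0,0.2,0,0,0],[8.1,0,0.2,0,0,0],[8.1,0,0.2,0,0,0]]]}}

```text
time_s: 3.98
tcp_pos: [0.5001, 0.1474, 0.0275]
ee_rot: [[-0.0, -1.0, -0.001], [-0.0, -0.001, 1.0], [-1.0, 0.0, -0.0]]
wrist_force: [0.8, 0.3, -1.7]
gripper_width: 0.759
```

>>> {"op": "play_rows", "data": {"plan": [[[0,0,0,0,0,0],[0,0,0,0,0,0],[0,0,0,0,0,0],[-3,0,0,0,0,0],[-9,0,0,0,0,0]]], "hand": 1}}

```text
time_s: 4.6
tcp_pos: [0.4985, 0.1465, 0.1164]
ee_rot: [[-0.005, -1.0, -0.001], [-0.003, -0.0, 1.0], [-1.0, 0.005, -0.003]]
wrist_force: [1.9, 1.4, -0.1]
gripper_width: 0.994
```

```bash
python3 -c "
from h import *
goal([.45,.22,.24],-90)
cap('side','s3')
cv2.imwrite('pics/s3z.png',cv2.resize(cv2.imread('pics/s3.png')[180:340,200:350],None,fx=4,fy=3.7))"
```

```text
t 4.6 tcp [0.4985 0.1465 0.1164] jaw yaw -180.0 F [ 1.9  1.4 -0.1] w 0.994 j6 -34.2
shift [-12.36, 4.91, 7.31] turn [-8.997, 0.01, -0.039]
```

View pics/s3z.png

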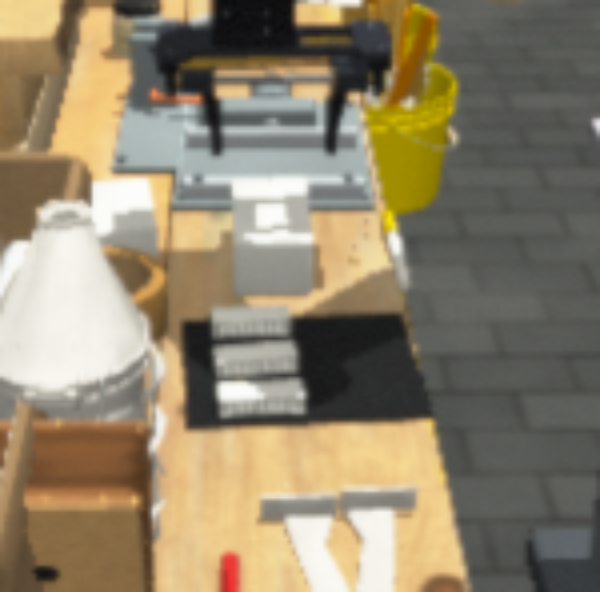

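>>> {"op": "play_rows", "data": {"plan": [[[-6,0.5,-3,0,0,0],[-12,1,-6,0,0,0],[-18,2,-12,0,0,0],[-20,3,-14,0,0,0],[-20,3,-14,0,0,0]]]}}

```text
time_s: 5.28
tcp_pos: [0.471, 0.0056, 0.322]
ee_rot: [[0.01, -1.0, 0.002], [0.002, 0.002, 1.0], [-1.0, -0.01, 0.002]]
wrist_force: [0.8, 0.4, -0.6]
gripper_width: 1.002
```

```bash
python3 -c "
from h import *
goal([.47,.26,.24],0)
cap('wrist','w3')"
```

```text
t 5.28 tcp [0.471  0.0056 0.322 ] jaw yaw 179.9 F [ 0.8  0.4 -0.6] w 1.002 j6 -20.7
shift [8.25, 0.23, 25.42] turn [-0.013, 0.013, 0.056]
```

View pics/w3.png

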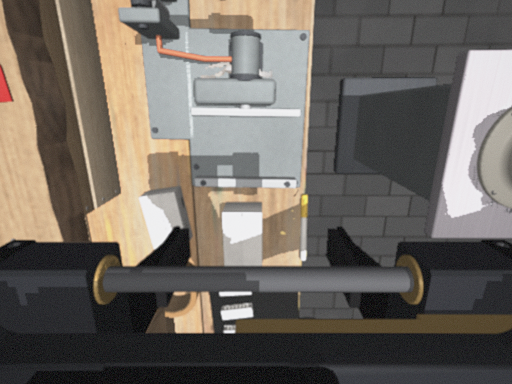

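```bash
python3 -c "
from h import *
p=cv2.imread('pics/w3.png')
cv2.imwrite('pics/w3z.png',cv2.resize(p[75:205,170:320],None,fx=5,fy=4.5,interpolation=cv2.INTER_CUBIC))"
```

```text
(no output)
```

View pics/w3z.png

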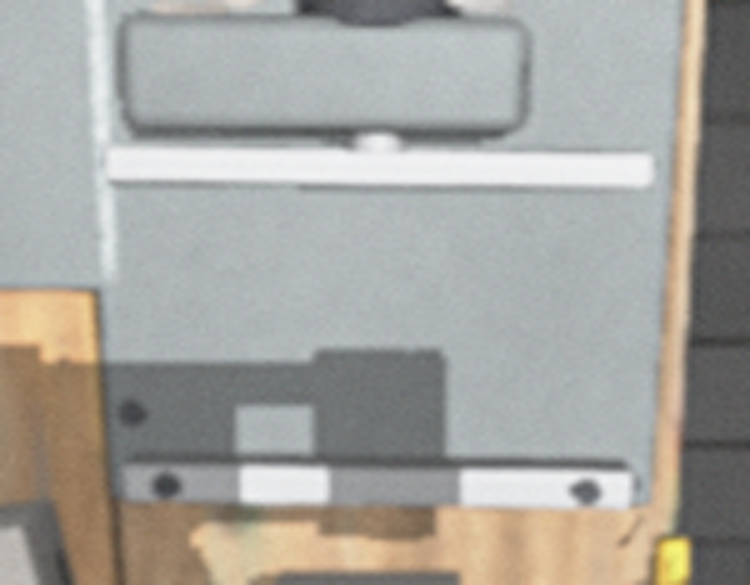

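>>> {"op": "play_rows", "data": {"plan": [[[8.2,0.2,25.4,0,0,0],[8.2,0.2,25.4,0,0,0],[8.2,0.2,25.4,0,0,0],[8.2,0.2,25.4,0,0,0],[8.2,0.2,25.4,0,0,0]]]}}

```text
time_s: 5.95
tcp_pos: [0.4662, 0.2642, 0.2319]
ee_rot: [[-0.005, -1.0, -0.005], [-0.004, -0.005, 1.0], [-1.0, 0.005, -0.004]]
wrist_force: [0.4, -0.2, 0.7]
gripper_width: 0.998
```

>>> {"op": "play_rows", "data": {"plan": [[[0,0,0,0,0,0]]]}}

```text
time_s: 6.08
tcp_pos: [0.4671, 0.2621, 0.2337]
ee_rot: [[-0.003, -1.0, -0.003], [-0.002, -0.003, 1.0], [-1.0, 0.003, -0.002]]
wrist_force: [-0.2, -0.7, 0.3]
gripper_width: 0.995
```

Run:
```python
from h import *
goal([.518,.263,.1],93.5)
cap('wrist','w4')
p=cv2.imread('pics/w4.png')
cv2.imwrite('pics/w4z.png',cv2.resize(p[60:230,140:330],None,fx=4,fy=3.5,interpolation=cv2.INTER_CUBIC))
```

```text
t 6.08 tcp [0.4671 0.2621 0.2337] jaw yaw -179.8 F [-0.2 -0.7  0.3] w 0.995 j6 -46.5
shift [13.35, -5.12, 0.11] turn [8.666, -0.023, -0.001]
```

View pics/w4z.png

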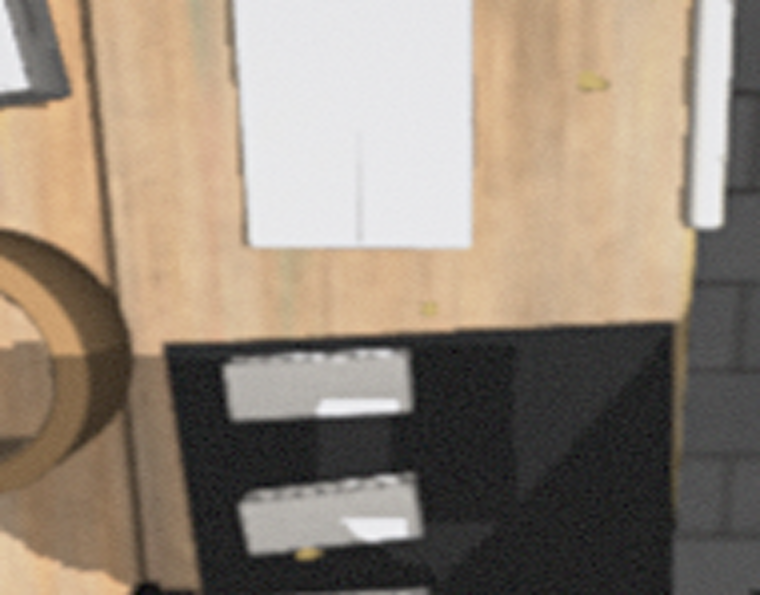

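Run:
```python
from h import *
f=lambda P:[(140+a/4,60+b/3.5) for a,b in P]
w=px2w('w4',f([(165,345),(675,322),(203,592),(672,592)]),.003)[:,:2];print('mat',w.round(4))
d=w[0]-w[1];print('mat yaw',np.degrees(np.arctan2(d[1],d[0])),np.linalg.norm(d))
a=np.arctan2(d[1],d[0]);u=np.array([np.cos(a),np.sin(a)]);v=np.array([-u[1],u[0]])
c=(w[0]+w[1])/2+.0725*v; print('mat c',c,'home',c-.053*u)
for n,P in [('c2',[(224,363),(413,350),(412,412),(232,420)]),('c1',[(238,500),(415,475),(424,537),(250,554)])]:
    w=px2w('w4',f(P),.019)[:,:2]; print(n,w.round(4).tolist(),w.mean(0).round(4))
f=lambda P:[(170+a/5,75+b/4.5) for a,b in P]
for n,P in [('stop face',[(125,463),(632,465)]),('stop outer',[(127,500),(630,507)]),('jaw face top',[(110,182),(652,187)]),('jaw back top',[(107,147),(652,152)])]:
    w=px2w('w3',f(P),.031)[:,:2]; d=w[0]-w[1]; print(n,w.round(4).tolist(),w.mean(0).round(4),'yaw',np.degrees(np.arctan2(d[1],d[0])).round(2))
```

```text
mat [[0.573  0.2497]
 [0.3947 0.24  ]
 [0.5669 0.3572]
 [0.3892 0.3569]]
mat yaw 3.117701620356763 0.1786195890556125
mat c [0.47989784 0.31727282] home [0.42697628 0.31439029]
c2 [[0.5493, 0.2539], [0.4854, 0.2487], [0.486, 0.2732], [0.548, 0.2766]] [0.5172 0.2631]
c1 [[0.5478, 0.3098], [0.4853, 0.2991], [0.4824, 0.3256], [0.5449, 0.3331]] [0.5151 0.3169]
stop face [[0.577, 0.0369], [0.4092, 0.0376]] [0.4931 0.0372] yaw -0.24
stop outer [[0.5773, 0.051], [0.4092, 0.0536]] [0.4932 0.0523] yaw -0.88
jaw face top [[0.5748, -0.0626], [0.4068, -0.0607]] [ 0.4908 -0.0617] yaw -0.65
jaw back top [[0.5748, -0.0741], [0.4073, -0.0722]] [ 0.4911 -0.0732] yaw -0.65
```

>>> {"op": "play_rows", "data": {"plan": [[[13,-5.1,0.1,-9.33,0,0],[13,-5.1,0.1,-9.33,0,0],[13,-5.1,0.1,-9.33,0,0],[13,-5.1,0.1,-9.33,0,0],[13,-5.1,0.1,-9.33,0,0]]], "hand": 0.42}}

```text
time_s: 6.75
tcp_pos: [0.5195, 0.2606, 0.1058]
ee_rot: [[0.0, -0.588, -0.809], [-0.0, -0.809, 0.588], [-1.0, -0.0, -0.0]]
wrist_force: [1.1, 0.5, 0.3]
gripper_width: 0.513
```

```bash
python3 -c "
from h import *
goal([.5175,.2632,.08],-86.5)"
```

```text
t 6.75 tcp [0.5195 0.2606 0.1058] jaw yaw -126.0 F [1.1 0.5 0.3] w 0.513 j6 11.4
shift [2.58, -0.09, 0.32] turn [-3.953, -0.002, 0.0]
```

>>> {"op": "play_rows", "data": {"plan": [[[1,-0.1,0.3,-3.95,0,0],[2.6,-0.1,0.3,-3.95,0,0],[2.6,-0.1,0.3,-3.95,0,0],[2.6,-0.1,0.3,-3.95,0,0],[2.6,-0.1,0.3,-3.95,0,0]]]}}

```text
time_s: 7.38
tcp_pos: [0.5176, 0.2637, 0.0803]
ee_rot: [[0.001, 0.053, -0.999], [0.001, -0.999, -0.053], [-1.0, -0.001, -0.001]]
wrist_force: [0.1, 0.5, 0.2]
gripper_width: 0.419
```

```bash
python3 -c "
from h import *
goal([.5175,.2632,.008],-86.5)
cap('wrist','w5')"
```

```text
t 7.38 tcp [0.5176 0.2637 0.0803] jaw yaw -86.9 F [0.1 0.5 0.2] w 0.419 j6 50.1
shift [7.23, 0.06, 0.02] turn [-0.044, -0.005, 0.004]
```

View pics/w5.png

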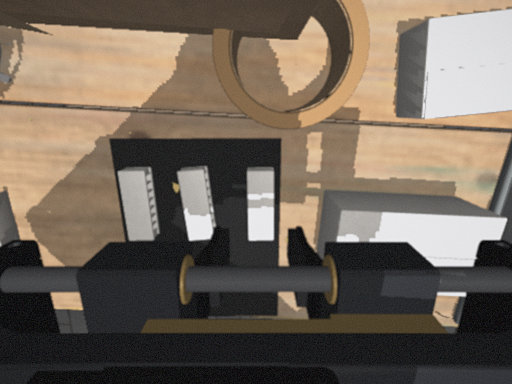

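>>> {"op": "play_rows", "data": {"plan": [[[4,0,0,0,0,0],[6.5,0,0,0,0,0],[7.2,0,0,0,0,0],[7.2,0,0,0,0,0]]]}}

```text
time_s: 7.92
tcp_pos: [0.5175, 0.2649, 0.0077]
ee_rot: [[0.0, 0.056, -0.998], [0.0, -0.998, -0.056], [-1.0, 0.0, -0.0]]
wrist_force: [0.5, -0.3, 0.8]
gripper_width: 0.422
```

>>> {"op": "play_rows", "data": {"plan": [[[0,0,0,0,0,0],[0,0,0,0,0,0],[0,0,0,0,0,0],[0,0,0,0,0,0]]], "hand": 0}}

```text
time_s: 8.43
tcp_pos: [0.5176, 0.2653, 0.0084]
ee_rot: [[0.001, 0.057, -0.998], [0.001, -0.998, -0.057], [-1.0, -0.001, -0.001]]
wrist_force: [-1.0, -0.6, 6.6]
gripper_width: 0.24
```

>>> {"op": "play_rows", "data": {"plan": [[[-2,0,0,0,0,0],[-6,0,0,0,0,0],[-9,0,0,0,0,0],[-9,0,0,0,0,0]]]}}

```text
time_s: 8.93
tcp_pos: [0.5184, 0.2662, 0.0999]
ee_rot: [[0.004, 0.057, -0.998], [0.004, -0.998, -0.057], [-1.0, -0.004, -0.005]]
wrist_force: [-0.4, 0.1, -0.5]
gripper_width: 0.242
```

```bash
python3 -c "
from h import *
goal([.542,-.003,.09],-0.5)
cap('wrist','w6')"
```

```text
t 8.93 tcp [0.5184 0.2662 0.0999] jaw yaw -86.7 F [-0.4  0.1 -0.5] w 0.242 j6 50.2
shift [0.9, 27.01, -0.82] turn [-8.623, -0.037, -0.003]
```

View pics/w6.png

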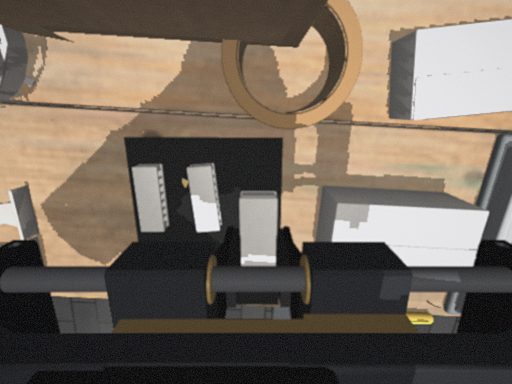

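```bash
cat >> h.py <<'E'
_g=goal
def goal(pos,yaw,s=None):
    """exact yaw mod 360 with j6 kept in range"""
    s=s or r.sense(); R0=np.array(s['ee_rot']); y0=np.degrees(np.arctan2(R0[1,1],R0[0,1]))
    j1t=np.degrees(np.arctan2(pos[1],pos[0]))
    c=min([yaw+180*k for k in range(-4,5)],key=lambda y:abs(y+180-j1t) )  # nearest j6~0 form
    opts=[y for y in [yaw+180*k for k in range(-5,6)] if abs(y+180-j1t)<165]
    cur=s['joints'][5]+s['joints'][0]-180
    y=min(opts,key=lambda y:abs(y-cur))
    dy=y-cur
    sh=R0.T@(np.array(pos)-s['tcp_pos'])*100
    a=np.radians(y); Y=np.array([np.cos(a),np.sin(a),0]); X=np.array([0,0,-1.])
    rv=Ro.from_matrix(R0.T@np.c_[X,Y,np.cross(X,Y)]).as_rotvec(degrees=True)
    if abs(dy)>150: rv=np.array([-dy,0,0])
    print('t',round(s['time_s'],2),'tcp',np.round(s['tcp_pos'],4),'jaw yaw',round(y0,1),'F',np.round(s['wrist_force'],1),'w',round(s['gripper_width'],3),'j',np.round(s['joints'],0))
    print('shift',np.round(sh,2).tolist(),'turn',np.round(rv/10,3).tolist(),'dyaw',round(dy,1))
E
python3 -c "
from h import *
goal([.542,-.005,.09],-0.5)"
```

```text
t 8.97 tcp [0.5172 0.2653 0.0981] jaw yaw -86.8 F [ 0.8 -1.1 -1.7] w 0.241 j [ 43.  25. -15.  -0. -50.  50.]
shift [0.76, 27.13, -0.95] turn [9.374, 0.002, 0.013] dyaw -93.8
```

>>> {"op": "play_rows", "data": {"plan": [[[0,5,-0.5,9.37,0,0],[0,11,-0.9,9.37,0,0],[0,16,-0.9,9.37,0,0],[0,21,-0.9,9.37,0,0],[0,25,-0.9,9.37,0,0]]]}}

```text
time_s: 9.6
tcp_pos: [0.539, 0.0138, 0.0957]
ee_rot: [[-0.003, -0.776, -0.631], [-0.001, -0.631, 0.776], [-1.0, 0.003, 0.002]]
wrist_force: [1.0, 0.7, -0.2]
gripper_width: 0.241
```

```bash
sed -i 's/j1t=np.degrees(np.arctan2(pos\[1\],pos\[0\]))/j1t=15+np.degrees(np.arctan2(pos[1],pos[0]))/' h.py; python3 -c "
from h import *
goal([.542,-.005,.07],-0.5)"
```

```text
t 9.6 tcp [0.539  0.0138 0.0957] jaw yaw -140.9 F [ 1.   0.7 -0.2] w 0.241 j [ 19.  21. -21.  -0. -48.  20.]
shift [2.57, 0.94, -1.66] turn [3.961, 0.003, -0.02] dyaw -39.6
```

>>> {"op": "play_rows", "data": {"plan": [[[1,0.9,-1.6,3.96,0,0],[2.5,0.9,-1.6,3.96,0,0],[2.5,0.9,-1.6,3.96,0,0],[2.5,0.9,-1.6,3.96,0,0],[2.5,0.9,-1.6,3.96,0,0]]]}}

```text
time_s: 10.22
tcp_pos: [0.5424, -0.0024, 0.0709]
ee_rot: [[-0.003, -1.0, -0.0], [-0.001, -0.0, 1.0], [-1.0, 0.003, -0.001]]
wrist_force: [-0.4, -0.2, 0.1]
gripper_width: 0.239
```

```bash
python3 -c "
from h import *
goal([.542,-.005,.016],-0.5)
cap('wrist','w7')"
```

```text
t 10.22 tcp [ 0.5424 -0.0024  0.0709] jaw yaw -180.0 F [-0.4 -0.2  0.1] w 0.239 j [ 17.  23. -22.  -0. -45. -17.]
shift [5.49, 0.03, -0.26] turn [0.05, -0.003, -0.017] dyaw -0.5
```

View pics/w7.png

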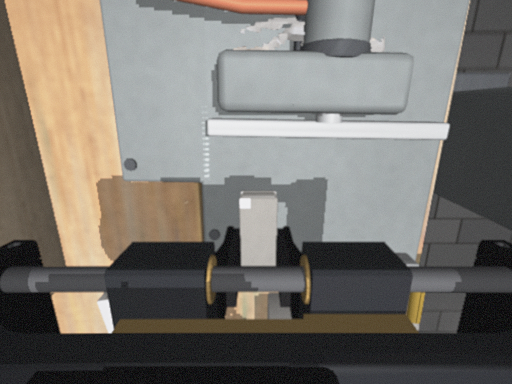

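>>> {"op": "play_rows", "data": {"plan": [[[3,0,-0.3,0.05,0,0],[5,0,-0.3,0.05,0,0],[5.5,0,-0.3,0.05,0,0],[5.5,0,-0.3,0.05,0,0]]]}}

```text
time_s: 10.78
tcp_pos: [0.5435, -0.0052, 0.0173]
ee_rot: [[-0.0, -1.0, 0.009], [-0.0, 0.009, 1.0], [-1.0, 0.0, -0.0]]
wrist_force: [-0.5, 0.6, 0.9]
gripper_width: 0.241
```

```bash
python3 -c "
from h import *
goal([.542,-.005,.016],-0.5)
"
```

```text
t 10.78 tcp [ 0.5435 -0.0052  0.0173] jaw yaw 179.5 F [-0.5  0.6  0.9] w 0.241 j [ 17.  28. -25.   0. -37. -17.]
shift [0.13, 0.15, 0.01] turn [-0.0, -0.002, -0.002] dyaw 0.0
```

>>> {"op": "play_rows", "data": {"plan": [[[0.2,0,0,0,0,0],[0.2,0,0,0,0,0]]]}}

```text
time_s: 11.02
tcp_pos: [0.5438, -0.005, 0.016]
ee_rot: [[0.001, -1.0, 0.01], [0.0, 0.01, 1.0], [-1.0, -0.001, 0.0]]
wrist_force: [0.2, 0.1, -1.3]
gripper_width: 0.238
```

>>> {"op": "play_rows", "data": {"plan": [[[0,0,0,0,0,0],[0,0,0,0,0,0],[-3,0,0,0,0,0],[-8,0,0,0,0,0],[-8,0,2,0,0,0]]], "hand": 0.4}}

```text
time_s: 11.65
tcp_pos: [0.5466, 0.0151, 0.0996]
ee_rot: [[0.009, -1.0, 0.011], [0.002, 0.011, 1.0], [-1.0, -0.009, 0.002]]
wrist_force: [0.4, 0.7, -0.2]
gripper_width: 0.395
```

```bash
python3 -c "
from h import *
goal([.515,.317,.09],-82)
cap('wrist','w8')"
```

```text
t 11.65 tcp [0.5466 0.0151 0.0996] jaw yaw 179.4 F [ 0.4  0.7 -0.2] w 0.395 j [ 19.  21. -20.   0. -48. -19.]
shift [0.99, 3.5, 30.15] turn [8.138, 0.048, 0.035] dyaw -81.3
```

View pics/w8.png

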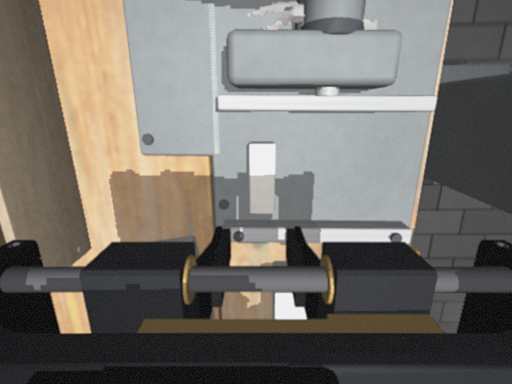

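>>> {"op": "play_rows", "data": {"plan": [[[0,1,6,8.1,0,0],[0,2,12,8.1,0,0],[0,3,18,8.1,0,0],[0,3.5,24,8.1,0,0],[0,3.5,30,8.1,0,0]]]}}

```text
time_s: 12.32
tcp_pos: [0.5103, 0.3072, 0.0943]
ee_rot: [[-0.002, -0.622, 0.783], [-0.002, 0.783, 0.622], [-1.0, -0.0, -0.002]]
wrist_force: [1.6, 0.1, 0.2]
gripper_width: 0.402
```

```bash
python3 -c "
from h import *
goal([.515,.3175,.08],-82)"
```

```text
t 12.32 tcp [0.5103 0.3072 0.0943] jaw yaw 128.5 F [1.6 0.1 0.2] w 0.402 j [ 47.  26. -13.  -0. -51. -98.]
shift [1.42, 0.51, 1.01] turn [3.048, -0.013, 0.004] dyaw -30.5
```

>>> {"op": "play_rows", "data": {"plan": [[[0,0.5,1,3.05,0,0],[1.4,0.5,1,3.05,0,0],[1.4,0.5,1,3.05,0,0],[1.4,0.5,1,3.05,0,0]]]}}

```text
time_s: 12.82
tcp_pos: [0.5156, 0.3156, 0.08]
ee_rot: [[-0.002, -0.147, 0.989], [-0.002, 0.989, 0.147], [-1.0, -0.001, -0.002]]
wrist_force: [0.4, 0.7, -0.2]
gripper_width: 0.402
```

```bash
python3 -c "
from h import *
goal([.515,.3175,.008],-82)
cap('wrist','w9')"
```

```text
t 12.82 tcp [0.5156 0.3156 0.08  ] jaw yaw 98.4 F [ 0.4  0.7 -0.2] w 0.402 j [  47.   28.  -13.   -0.  -50. -128.]
shift [7.2, 0.21, -0.01] turn [0.043, -0.012, 0.008] dyaw -0.4
```

View pics/w9.png

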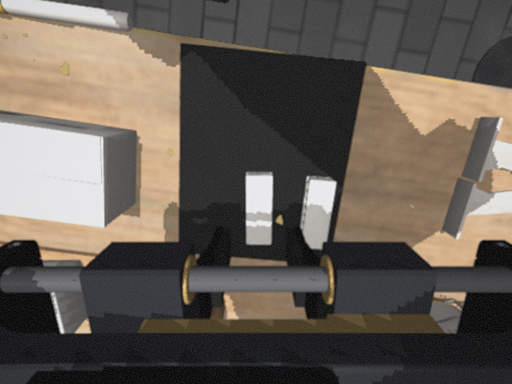

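>>> {"op": "play_rows", "data": {"plan": [[[4,0.1,0,0.03,0,0],[6.5,0.1,0,0.03,0,0],[7.2,0.1,0,0.03,0,0],[7.2,0.1,0,0.03,0,0]]], "hand": 0.37}}

```text
time_s: 13.38
tcp_pos: [0.5164, 0.3168, 0.0095]
ee_rot: [[0.0, -0.14, 0.99], [-0.0, 0.99, 0.14], [-1.0, -0.0, 0.0]]
wrist_force: [0.1, 0.3, -0.0]
gripper_width: 0.37
```

>>> {"op": "play_rows", "data": {"plan": [[[0,0,0,0,0,0],[0,0,0,0,0,0],[0,0,0,0,0,0],[0,0,0,0,0,0]]], "hand": 0}}

```text
time_s: 13.88
tcp_pos: [0.5169, 0.3173, 0.0106]
ee_rot: [[0.002, -0.14, 0.99], [0.001, 0.99, 0.14], [-1.0, 0.001, 0.002]]
wrist_force: [-1.6, -0.8, 5.1]
gripper_width: 0.238
```

>>> {"op": "play_rows", "data": {"plan": [[[-2,0,0,0,0,0],[-6,0,0,0,0,0],[-9,0,0,0,0,0],[-9,0,0,0,0,0]]]}}

```text
time_s: 14.38
tcp_pos: [0.5173, 0.3178, 0.1019]
ee_rot: [[0.004, -0.139, 0.99], [0.004, 0.99, 0.139], [-1.0, 0.003, 0.004]]
wrist_force: [-0.1, 0.8, -0.6]
gripper_width: 0.244
```

```bash
python3 -c "
from h import *
goal([.492,-.005,.09],-0.5)
cap('wrist','w10')"
```

```text
t 14.38 tcp [0.5173 0.3178 0.1019] jaw yaw 98.0 F [-0.1  0.8 -0.6] w 0.244 j [  47.   26.  -11.    0.  -52. -129.]
shift [1.06, -31.62, -7.01] turn [-8.149, 0.034, 0.002] dyaw 81.5
```

View pics/w10.png

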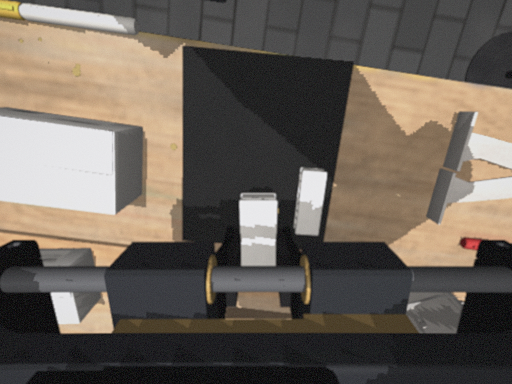

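>>> {"op": "play_rows", "data": {"plan": [[[0,-6,-1.5,-8.15,0,0],[0,-12,-3,-8.15,0,0],[0,-18,-4.5,-8.15,0,0],[0,-24,-5.5,-8.15,0,0],[0,-30,-6.6,-8.15,0,0]]]}}

```text
time_s: 15.05
tcp_pos: [0.492, 0.0178, 0.098]
ee_rot: [[-0.003, -0.866, 0.501], [-0.001, 0.501, 0.866], [-1.0, 0.002, -0.002]]
wrist_force: [1.2, -0.9, 0.1]
gripper_width: 0.248
```

```bash
python3 -c "
from h import *
goal([.4925,-.005,.07],-0.5)"
```

```text
t 15.05 tcp [0.492  0.0178 0.098 ] jaw yaw 150.0 F [ 1.2 -0.9  0.1] w 0.248 j [ 21.  17. -27.  -0. -46. -51.]
shift [2.8, -1.19, -1.95] turn [-2.955, -0.009, -0.015] dyaw 29.5
```

>>> {"op": "play_rows", "data": {"plan": [[[1,-1.2,-1.9,-2.95,0,0],[2.7,-1.2,-1.9,-2.95,0,0],[2.7,-1.2,-1.9,-2.95,0,0],[2.7,-1.2,-1.9,-2.95,0,0]]]}}

```text
time_s: 15.55
tcp_pos: [0.4931, -0.003, 0.071]
ee_rot: [[-0.003, -1.0, 0.017], [-0.001, 0.017, 1.0], [-1.0, 0.003, -0.001]]
wrist_force: [0.9, 0.0, 0.2]
gripper_width: 0.24
```

```bash
python3 -c "
from h import *
goal([.4925,-.005,.018],-0.5)
cap('wrist','w11')"
```

```text
t 15.55 tcp [ 0.4931 -0.003   0.071 ] jaw yaw 179.0 F [0.9 0.  0.2] w 0.24 j [ 19.  19. -29.  -0. -42. -20.]
shift [5.3, 0.04, -0.2] turn [-0.049, -0.005, -0.018] dyaw 0.5
```

View pics/w11.png

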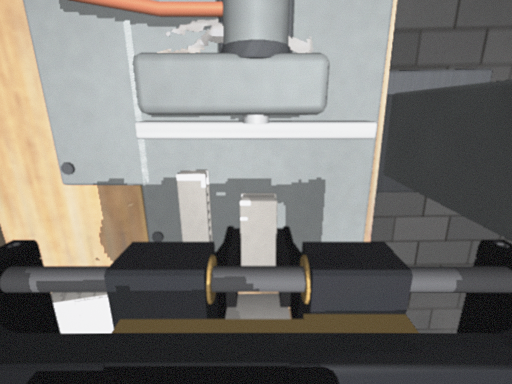

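>>> {"op": "play_rows", "data": {"plan": [[[3,0,-0.2,-0.05,0,0],[5,0,-0.2,-0.05,0,0],[5.4,0,-0.2,-0.05,0,0],[5.4,0,-0.2,-0.05,0,0]]]}}

```text
time_s: 16.1
tcp_pos: [0.4942, -0.0044, 0.0186]
ee_rot: [[-0.0, -1.0, 0.007], [-0.0, 0.007, 1.0], [-1.0, 0.0, -0.0]]
wrist_force: [-0.0, -0.6, -0.2]
gripper_width: 0.237
```

```bash
python3 -c "
from h import *
goal([.4925,-.005,.017],-0.5)
"
```

```text
t 16.1 tcp [ 0.4942 -0.0044  0.0186] jaw yaw 179.6 F [-0.  -0.6 -0.2] w 0.237 j [ 18.  24. -32.   0. -34. -19.]
shift [0.16, 0.17, -0.06] turn [0.009, -0.001, -0.0] dyaw -0.1
```

>>> {"op": "play_rows", "data": {"plan": [[[0.2,0,0,0,0,0],[0.2,0,0,0,0,0]]]}}

```text
time_s: 16.35
tcp_pos: [0.4949, -0.0043, 0.0176]
ee_rot: [[0.002, -1.0, 0.006], [0.0, 0.006, 1.0], [-1.0, -0.002, 0.0]]
wrist_force: [-1.6, -0.1, 5.4]
gripper_width: 0.242
```

>>> {"op": "play_rows", "data": {"plan": [[[0,0,0,0,0,0],[0,0,0,0,0,0],[-3,0,0,0,0,0],[-8,0,0,0,0,0],[-8,0,2,0,0,0]]], "hand": 0.38}}

```text
time_s: 16.98
tcp_pos: [0.497, 0.0158, 0.1001]
ee_rot: [[0.008, -1.0, 0.008], [0.002, 0.008, 1.0], [-1.0, -0.008, 0.002]]
wrist_force: [-0.8, 0.9, -1.1]
gripper_width: 0.379
```

```bash
python3 -c "
from h import *
goal([.5128,.366,.09],-85.5)
cap('wrist','w12')"
```

```text
t 16.98 tcp [0.497  0.0158 0.1001] jaw yaw 179.6 F [-0.8  0.9 -1.1] w 0.379 j [ 21.  17. -27.   0. -45. -21.]
shift [1.11, -1.3, 35.03] turn [8.506, 0.047, 0.029] dyaw -85.0
```

View pics/w12.png

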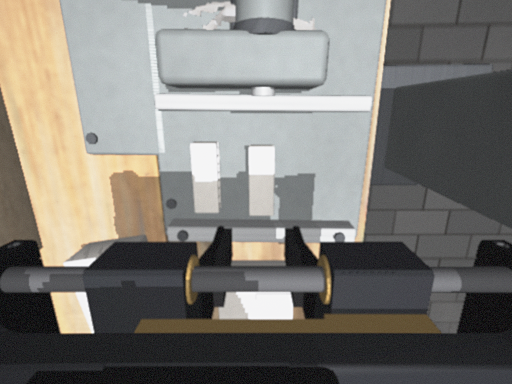

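Run:
```python
from h import *
W,p=pts('w10')
print(px2w('w10',[(302,169),(326,170),(319,235),(295,233)],.019).round(4))
cv2.imwrite('pics/w10z.png',cv2.resize(p[150:250,270:360],None,fx=6,fy=6,interpolation=cv2.INTER_CUBIC))
```

```text
[[0.4818 0.354  0.019 ]
 [0.4797 0.3752 0.019 ]
 [0.5425 0.382  0.019 ]
 [0.5436 0.3589 0.019 ]]
```

View pics/w10z.png

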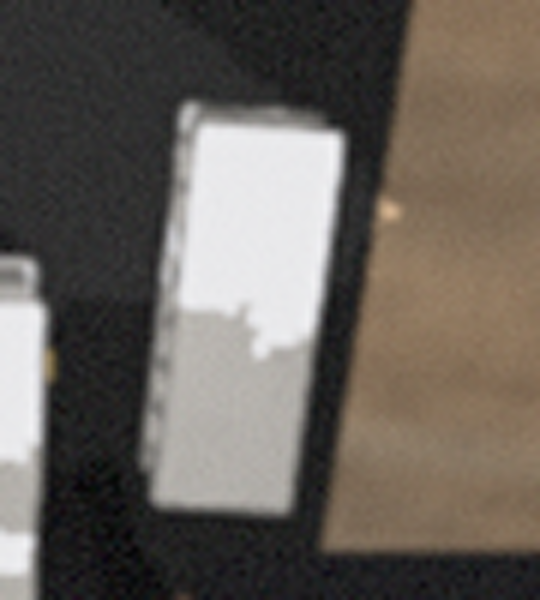

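>>> {"op": "play_rows", "data": {"plan": [[[0,0,6,8.5,0,0],[0,-0.5,12,8.5,0,0],[0,-1,18,8.5,0,0],[0,-1.3,24,8.5,0,0],[0,-1.3,30,8.5,0,0]]]}}

```text
time_s: 17.65
tcp_pos: [0.509, 0.3149, 0.0958]
ee_rot: [[-0.001, -0.61, 0.792], [-0.001, 0.792, 0.61], [-1.0, -0.0, -0.001]]
wrist_force: [0.5, -0.2, 0.2]
gripper_width: 0.381
```

Run:
```python
from h import *
w=px2w('w10',[(303.3,170.7),(327.2,171.7),(318.7,235.8),(295,234.7)],.019);print(w.round(4),w.mean(0))
goal([*w.mean(0)[:2],.08],-85)
```

```text
[[0.4831 0.3554 0.019 ]
 [0.4811 0.3766 0.019 ]
 [0.5434 0.3818 0.019 ]
 [0.5454 0.3593 0.019 ]] [0.51324017 0.36829101 0.019     ]
t 17.65 tcp [0.509  0.3149 0.0958] jaw yaw 127.6 F [ 0.5 -0.2  0.2] w 0.381 j [  47.   26.  -13.    0.  -51. -100.]
shift [1.58, 3.97, 3.6] turn [3.259, -0.005, 0.003] dyaw -32.6
```

>>> {"op": "play_rows", "data": {"plan": [[[0,3.9,3.5,3.26,0,0],[1.5,3.9,3.5,3.26,0,0],[1.5,3.9,3.5,3.26,0,0],[1.5,3.9,3.5,3.26,0,0],[1.5,3.9,3.5,3.26,0,0]]]}}

```text
time_s: 18.27
tcp_pos: [0.5129, 0.3653, 0.0813]
ee_rot: [[-0.0, -0.096, 0.995], [-0.0, 0.995, 0.096], [-1.0, -0.0, -0.0]]
wrist_force: [0.7, -1.1, -0.3]
gripper_width: 0.38
```

```bash
python3 -c "
from h import *
goal([.513,.3675,.008],-85)
cap('wrist','w13')"
```

```text
t 18.27 tcp [0.5129 0.3653 0.0813] jaw yaw 95.5 F [ 0.7 -1.1 -0.3] w 0.38 j [  50.   30.   -9.    0.  -51. -135.]
shift [7.33, 0.22, 0.04] turn [0.049, -0.001, 0.001] dyaw -0.5
```

View pics/w13.png

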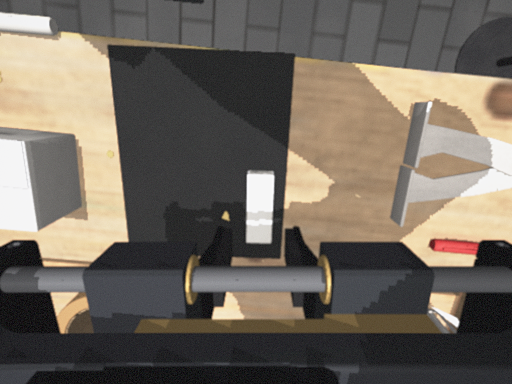

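>>> {"op": "play_rows", "data": {"plan": [[[4,0.2,0,0.04,0,0],[6.5,0.2,0,0.04,0,0],[7.4,0.2,0,0.04,0,0],[7.4,0.2,0,0.04,0,0]]]}}

```text
time_s: 18.82
tcp_pos: [0.5128, 0.3674, 0.0074]
ee_rot: [[-0.0, -0.087, 0.996], [-0.0, 0.996, 0.087], [-1.0, -0.0, -0.0]]
wrist_force: [0.2, 0.3, 0.1]
gripper_width: 0.38
```

>>> {"op": "play_rows", "data": {"plan": [[[0,0,0,0,0,0],[0,0,0,0,0,0],[0,0,0,0,0,0],[0,0,0,0,0,0]]], "hand": 0}}

```text
time_s: 19.32
tcp_pos: [0.5132, 0.3681, 0.0087]
ee_rot: [[0.002, -0.087, 0.996], [0.001, 0.996, 0.087], [-1.0, 0.001, 0.002]]
wrist_force: [-0.7, 0.0, 6.1]
gripper_width: 0.24
```

>>> {"op": "play_rows", "data": {"plan": [[[-2,0,0,0,0,0],[-6,0,0,0,0,0],[-9,0,0,0,0,0],[-9,0,0,0,0,0]]]}}

```text
time_s: 19.82
tcp_pos: [0.5136, 0.3687, 0.0999]
ee_rot: [[0.004, -0.087, 0.996], [0.004, 0.996, 0.087], [-1.0, 0.004, 0.004]]
wrist_force: [-0.3, 0.6, -0.1]
gripper_width: 0.242
```

```bash
python3 -c "
from h import *
goal([.442,-.005,.09],-0.5)
cap('wrist','w14')"
```

```text
t 19.82 tcp [0.5136 0.3687 0.0999] jaw yaw 95.0 F [-0.3  0.6 -0.1] w 0.242 j [  50.   29.   -8.    0.  -53. -135.]
shift [0.81, -36.61, -10.38] turn [-8.453, 0.035, -0.001] dyaw 84.5
```

View pics/w14.png

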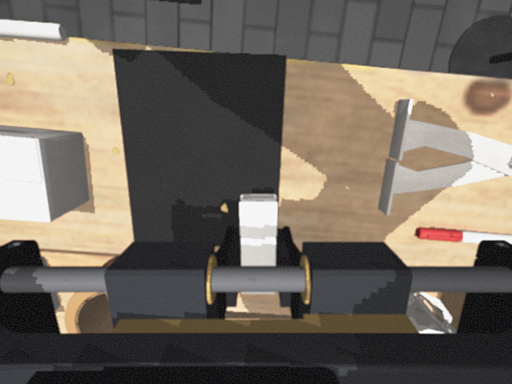

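>>> {"op": "play_rows", "data": {"plan": [[[0,-6,-1.5,-8.45,0,0],[0,-12,-3,-8.45,0,0],[0,-18,-5,-8.45,0,0],[0,-24,-7,-8.45,0,0],[0,-30,-9,-8.45,0,0]]]}}

```text
time_s: 20.5
tcp_pos: [0.4482, 0.0634, 0.096]
ee_rot: [[-0.003, -0.853, 0.522], [-0.001, 0.522, 0.853], [-1.0, 0.002, -0.003]]
wrist_force: [0.4, -0.2, 1.0]
gripper_width: 0.237
```

```bash
python3 -c "
from h import *
goal([.444,-.005,.07],-0.5)"
```

```text
t 20.5 tcp [0.4482 0.0634 0.096 ] jaw yaw 148.5 F [ 0.4 -0.2  1. ] w 0.237 j [ 29.  14. -33.  -0. -44. -60.]
shift [2.61, -3.22, -6.05] turn [-3.099, -0.012, -0.015] dyaw 31.0
```

>>> {"op": "play_rows", "data": {"plan": [[[0,-3.2,-6,-3.1,0,0],[2.5,-3.2,-6,-3.1,0,0],[2.5,-3.2,-6,-3.1,0,0],[2.5,-3.2,-6,-3.1,0,0],[2.5,-3.2,-6,-3.1,0,0]]]}}

```text
time_s: 21.12
tcp_pos: [0.4454, -0.002, 0.0719]
ee_rot: [[-0.001, -1.0, 0.017], [-0.0, 0.017, 1.0], [-1.0, 0.001, -0.0]]
wrist_force: [0.1, 0.4, -0.8]
gripper_width: 0.244
```

```bash
python3 -c "
from h import *
goal([.444,-.005,.016],-0.5)
cap('wrist','w15')"
```

```text
t 21.12 tcp [ 0.4454 -0.002   0.0719] jaw yaw 179.0 F [ 0.1  0.4 -0.8] w 0.244 j [ 21.  15. -35.  -0. -39. -22.]
shift [5.59, 0.13, -0.3] turn [-0.047, -0.002, -0.006] dyaw 0.5
```

View pics/w15.png

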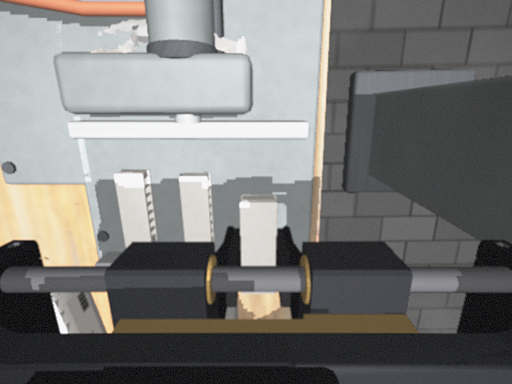

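>>> {"op": "play_rows", "data": {"plan": [[[3,0.1,-0.3,-0.05,0,0],[5,0.1,-0.3,-0.05,0,0],[5.6,0.1,-0.3,-0.05,0,0],[5.6,0.1,-0.3,-0.05,0,0]]]}}

```text
time_s: 21.68
tcp_pos: [0.445, -0.0048, 0.0166]
ee_rot: [[0.0, -1.0, 0.006], [-0.0, 0.006, 1.0], [-1.0, -0.0, -0.0]]
wrist_force: [-0.2, -0.1, 0.2]
gripper_width: 0.238
```

>>> {"op": "play_rows", "data": {"plan": [[[0.2,0,0,0,0,0],[0.2,0,0,0,0,0]]]}}

```text
time_s: 21.92
tcp_pos: [0.4456, -0.0047, 0.0156]
ee_rot: [[0.002, -1.0, 0.005], [0.001, 0.005, 1.0], [-1.0, -0.002, 0.001]]
wrist_force: [-1.0, 1.2, 5.5]
gripper_width: 0.238
```

>>> {"op": "play_rows", "data": {"plan": [[[0,0,0,0,0,0],[0,0,0,0,0,0],[-3,0,0,0,0,0],[-8,0,0,0,0,0],[-8,0,2,0,0,0]]], "hand": 0.38}}

```text
time_s: 22.55
tcp_pos: [0.4474, 0.0154, 0.0979]
ee_rot: [[0.008, -1.0, 0.007], [0.003, 0.007, 1.0], [-1.0, -0.008, 0.003]]
wrist_force: [-0.1, -0.4, -0.2]
gripper_width: 0.378
```

```bash
python3 -c "
from h import *
goal([.47,.02,.25],0)
cap('wrist','w16')"
```

```text
t 22.55 tcp [0.4474 0.0154 0.0979] jaw yaw 179.6 F [-0.1 -0.4 -0.2] w 0.378 j [ 23.  13. -34.   0. -43. -23.]
shift [-15.19, -2.38, 0.52] turn [-0.041, 0.016, 0.047] dyaw 0.5
```

View pics/w16.png

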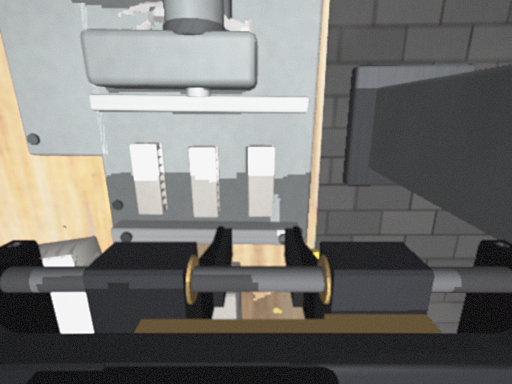

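>>> {"op": "play_rows", "data": {"plan": [[[-6,0,0,0,0,0],[-11,-1,-4,0,0,0],[-11,-2,-10,0,0,0],[-11,-2.3,-16,0,0,0],[-11,-2.3,-22,0,0,0]]], "hand": 0}}

```text
time_s: 23.22
tcp_pos: [0.4663, -0.2071, 0.2041]
ee_rot: [[-0.0, -1.0, 0.005], [0.0, 0.005, 1.0], [-1.0, 0.0, 0.0]]
wrist_force: [0.4, 0.2, -0.4]
gripper_width: 0.006
```

>>> {"op": "play_rows", "data": {"plan": [[[0,0,0,0,0,0],[0,0,0,0,0,0]]]}}

```text
time_s: 23.48
tcp_pos: [0.466, -0.2053, 0.2038]
ee_rot: [[-0.001, -1.0, 0.007], [0.001, 0.007, 1.0], [-1.0, 0.001, 0.0]]
wrist_force: [-0.4, 0.9, 0.7]
gripper_width: 0.006
```

```bash
python3 -c "
from h import *
goal([.47,-.205,.16],-0.5)
cap('wrist','w17');cap('top','t17');cap('side','s17')
cv2.imwrite('pics/t17z.png',cv2.resize(cv2.imread('pics/t17.png')[140:250,120:350],None,fx=3.4,fy=3.4,interpolation=cv2.INTER_CUBIC))
cv2.imwrite('pics/s17z.png',cv2.resize(cv2.imread('pics/s17.png')[150:300,210:360],None,fx=4,fy=3.7))"
```

```text
t 23.48 tcp [ 0.466  -0.2053  0.2038] jaw yaw 179.6 F [-0.4  0.9  0.7] w 0.006 j [ -6.  12. -17.  -0. -61.   5.]
shift [4.38, -0.4, 0.03] turn [0.011, 0.003, -0.008] dyaw -0.1
```

View pics/w17.png

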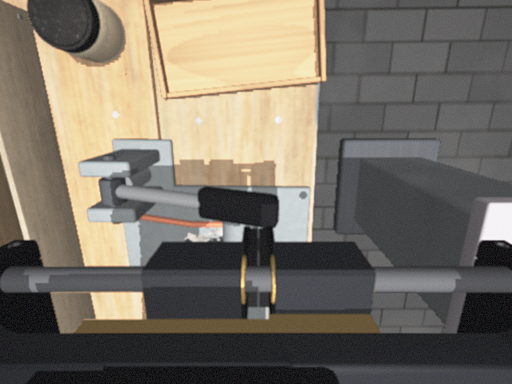

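View pics/t17z.png

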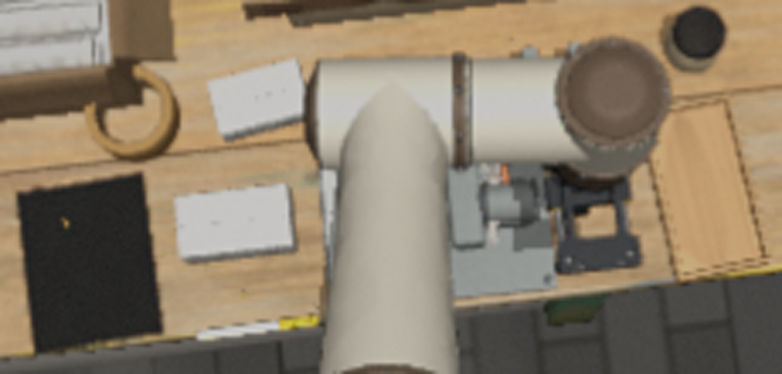

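View pics/s17z.png

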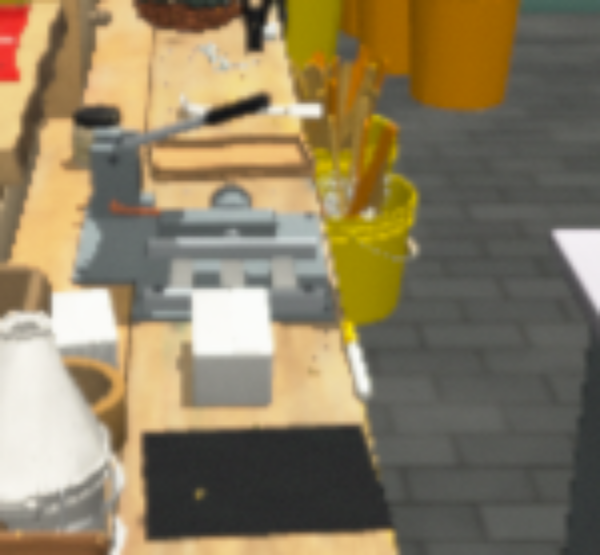

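```bash
python3 -c "
from h import *
W,p=pts('w17')
for u,v in [(215,200),(215,212),(240,198),(240,207),(240,216),(265,200),(265,215),(262,208)]: print(u,v,W[v,u].round(4))
W,p=pts('s17')
"
```

```text
215 200 [ 0.5021 -0.2095  0.1345]
215 212 [ 0.5026 -0.1985  0.1345]
240 198 [ 0.4799 -0.2136  0.142 ]
240 207 [ 0.4802 -0.2055  0.1415]
240 216 [ 0.4803 -0.1977  0.1426]
265 200 [ 0.4593 -0.2141  0.1493]
265 215 [ 0.4593 -0.2014  0.1501]
262 208 [ 0.4617 -0.2074  0.1496]
```

>>> {"op": "play_rows", "data": {"plan": [[[4,-0.4,-0.1,0,0,0],[5.5,-0.4,-0.1,0,0,0],[7,-0.4,-0.1,0,0,0],[8.5,-0.4,-0.1,0,0,0],[10,-0.4,-0.1,0,0,0]]]}}

```text
time_s: 24.25
tcp_pos: [0.4697, -0.2061, 0.105]
ee_rot: [[-0.002, -1.0, 0.005], [-0.0, 0.005, 1.0], [-1.0, 0.002, -0.0]]
wrist_force: [-5.3, 0.3, 7.1]
gripper_width: 0.001
```

```bash
python3 -c "
from h import *
goal([.47,-.206,.05],-0.5)
cap('side','s18')
cv2.imwrite('pics/s18z.png',cv2.resize(cv2.imread('pics/s18.png')[150:300,210:360],None,fx=4,fy=3.7))"
```

```text
t 24.25 tcp [ 0.4697 -0.2061  0.105 ] jaw yaw 179.7 F [-5.3  0.3  7.1] w 0.001 j [ -6.  18. -24.   0. -47.   5.]
shift [5.5, -0.04, 0.01] turn [0.024, -0.003, -0.011] dyaw -0.2
```

View pics/s18z.png

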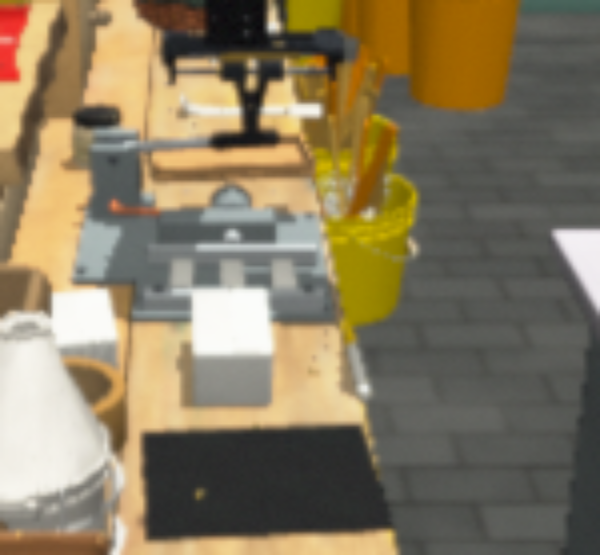

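Lever goes down under the fingers. Continuing to the stop.

>>> {"op": "play_rows", "data": {"plan": [[[1.5,0,0,0,0,0],[3,0,0,0,0,0],[4.2,0,0,0,0,0],[5.0,0,0,0,0,0],[5.5,0,0,0,0,0]]]}}

```text
time_s: 24.92
tcp_pos: [0.4742, -0.2065, 0.0517]
ee_rot: [[0.008, -1.0, 0.003], [-0.002, 0.003, 1.0], [-1.0, -0.008, -0.002]]
wrist_force: [0.9, 1.4, 10.7]
gripper_width: 0.008
```

```bash
python3 -c "
from h import *
goal([.47,-.206,.045],-0.5)
cap('side','s19')
cv2.imwrite('pics/s19z.png',cv2.resize(cv2.imread('pics/s19.png')[150:300,210:360],None,fx=4,fy=3.7))"
```

```text
t 24.93 tcp [ 0.4742 -0.2065  0.0517] jaw yaw 179.8 F [ 0.9  1.4 10.7] w 0.008 j [ -5.  23. -27.   0. -39.   5.]
shift [0.67, 0.42, 0.05] turn [0.03, -0.011, 0.044] dyaw -0.2
```

View pics/s19z.png

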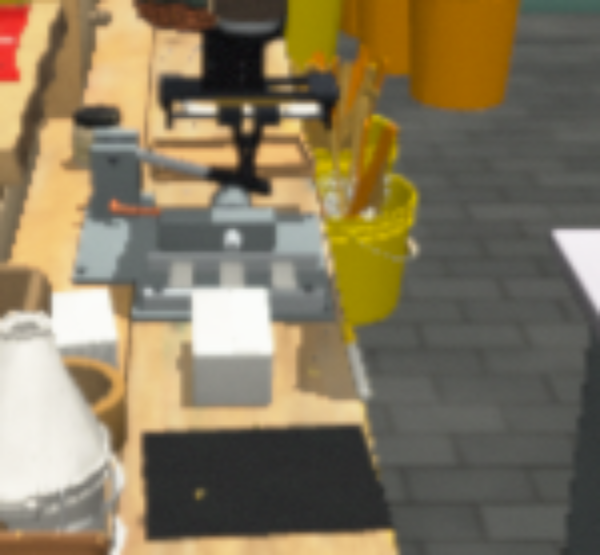

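>>> {"op": "play_rows", "data": {"plan": [[[0.3,0,0,0,0,0],[0.6,0,0,0,0,0],[0.6,0,0,0,0,0]]]}}

```text
time_s: 25.35
tcp_pos: [0.4755, -0.2065, 0.0465]
ee_rot: [[0.01, -1.0, 0.003], [-0.002, 0.003, 1.0], [-1.0, -0.01, -0.002]]
wrist_force: [0.9, 1.2, 10.0]
gripper_width: 0.005
```

>>> {"op": "play_rows", "data": {"plan": [[[0.3,0,0,0,0,0],[0.3,0,0,0,0,0]]]}}

```text
time_s: 25.6
tcp_pos: [0.476, -0.2066, 0.0447]
ee_rot: [[0.011, -1.0, 0.002], [-0.003, 0.002, 1.0], [-1.0, -0.011, -0.003]]
wrist_force: [-0.6, 3.0, 16.9]
gripper_width: 0.009
```

>>> {"op": "play_rows", "data": {"plan": [[[0.3,0,0,0,0,0],[0.3,0,0,0,0,0]]]}}

```text
time_s: 25.85
tcp_pos: [0.4763, -0.2067, 0.044]
ee_rot: [[0.012, -1.0, 0.001], [-0.003, 0.001, 1.0], [-1.0, -0.012, -0.003]]
wrist_force: [-5.1, 4.9, 33.5]
gripper_width: 0.007
```

```bash
python3 -c "
from h import *
goal([.47,-.206,.17],-0.5)
cap('wrist','w20')"
```

```text
t 25.85 tcp [ 0.4763 -0.2067  0.044 ] jaw yaw 179.9 F [-5.1  4.9 33.5] w 0.007 j [ -5.  23. -28.   0. -38.   5.]
shift [-12.6, 0.47, 0.02] turn [0.043, -0.019, 0.07] dyaw -0.3
```

View pics/w20.png

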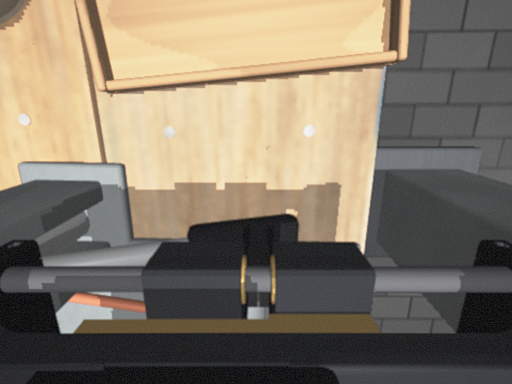

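>>> {"op": "play_rows", "data": {"plan": [[[-3,0,0,0,0,0],[-6,0,0,0,0,0],[-9,0,0,0,0,0],[-12,0,0,0,0,0],[-14,0,0,0,0,0]]]}}

```text
time_s: 26.52
tcp_pos: [0.4719, -0.2061, 0.1798]
ee_rot: [[0.005, -1.0, 0.005], [-0.001, 0.005, 1.0], [-1.0, -0.005, -0.001]]
wrist_force: [0.0, 0.8, -0.3]
gripper_width: 0.008
```

>>> {"op": "play_rows", "data": {"plan": [[[0,0,0,0,0,0],[0,0,0,0,0,0],[0,0,0,0,0,0],[0,0,0,0,0,0]]]}}

```text
time_s: 27.02
tcp_pos: [0.4703, -0.2062, 0.1766]
ee_rot: [[-0.002, -1.0, 0.006], [0.0, 0.006, 1.0], [-1.0, 0.002, 0.0]]
wrist_force: [0.3, -0.1, -0.1]
gripper_width: 0.003
```

```bash
python3 -c "
from h import *
goal([.47,-.206,.17],-0.5)
cap('wrist','w21');W,p=pts('w21')
cap('side','s21')
cv2.imwrite('pics/s21z.png',cv2.resize(cv2.imread('pics/s21.png')[150:300,210:360],None,fx=4,fy=3.7))"
```

```text
t 27.02 tcp [ 0.4703 -0.2062  0.1766] jaw yaw 179.7 F [ 0.3 -0.1 -0.1] w 0.003 j [ -6.  14. -19.  -0. -58.   5.]
shift [0.66, 0.02, 0.02] turn [0.017, 0.001, -0.01] dyaw -0.2
```

View pics/s21z.png

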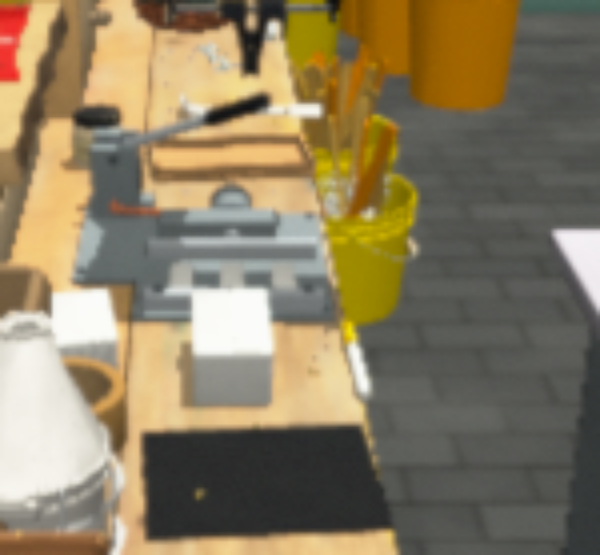

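>>> {"op": "play_rows", "data": {"plan": [[[2,0,0,0,0,0],[4,0,0,0,0,0],[6,0,0,0,0,0],[8,0,0,0,0,0],[10,0,0,0,0,0]]]}}

```text
time_s: 27.75
tcp_pos: [0.4688, -0.2065, 0.0773]
ee_rot: [[-0.004, -1.0, 0.006], [-0.0, 0.006, 1.0], [-1.0, 0.004, -0.0]]
wrist_force: [-3.7, -0.6, 8.2]
gripper_width: 0.005
```

>>> {"op": "play_rows", "data": {"plan": [[[1.5,0,0,0,0,0],[2.7,0,0,0,0,0],[3.4,0,0,0,0,0],[3.7,0,0,0,0,0],[3.7,0,0,0,0,0]]]}}

```text
time_s: 28.38
tcp_pos: [0.4744, -0.2067, 0.0441]
ee_rot: [[0.008, -1.0, 0.003], [-0.002, 0.003, 1.0], [-1.0, -0.008, -0.002]]
wrist_force: [-2.6, 3.9, 18.1]
gripper_width: 0.005
```

>>> {"op": "play_rows", "data": {"plan": [[[0.3,0,0,0,0,0],[0.3,0,0,0,0,0]]]}}

```text
time_s: 28.62
tcp_pos: [0.4746, -0.2068, 0.0434]
ee_rot: [[0.009, -1.0, 0.002], [-0.003, 0.002, 1.0], [-1.0, -0.009, -0.003]]
wrist_force: [-5.9, 5.6, 33.7]
gripper_width: 0.005
```

Second full-down reached (33 N against the stop). Up again, then the third.

>>> {"op": "play_rows", "data": {"plan": [[[-3,0,0,0,0,0],[-6,0,0,0,0,0],[-9,0,0,0,0,0],[-12,0,0,0,0,0],[-14,0,0,0,0,0]]]}}

```text
time_s: 29.25
tcp_pos: [0.4712, -0.2063, 0.1791]
ee_rot: [[0.002, -1.0, 0.006], [-0.0, 0.006, 1.0], [-1.0, -0.002, -0.0]]
wrist_force: [0.2, 0.1, -0.2]
gripper_width: 0.007
```

>>> {"op": "play_rows", "data": {"plan": [[[0,0,0,0,0,0],[0,0,0,0,0,0],[0,0,0,0,0,0],[0,0,0,0,0,0]]]}}

```text
time_s: 29.75
tcp_pos: [0.4702, -0.2062, 0.1765]
ee_rot: [[-0.002, -1.0, 0.006], [0.0, 0.006, 1.0], [-1.0, 0.002, 0.0]]
wrist_force: [-0.4, -0.1, 0.2]
gripper_width: 0.003
```

```bash
python3 -c "
from h import *
cap('side','s22')
cv2.imwrite('pics/s22z.png',cv2.resize(cv2.imread('pics/s22.png')[150:300,210:360],None,fx=4,fy=3.7))
a,b=cv2.imread('pics/s21.png'),cv2.imread('pics/s22.png');d=cv2.absdiff(a,b).max(2)>60;print(d.sum(), d[170:185,230:290].sum())"
```

```text
1 0
```

>>> {"op": "play_rows", "data": {"plan": [[[2,0,0,0,0,0],[4,0,0,0,0,0],[6,0,0,0,0,0],[8,0,0,0,0,0],[10,0,0,0,0,0]]]}}

```text
time_s: 30.42
tcp_pos: [0.4687, -0.2065, 0.0772]
ee_rot: [[-0.004, -1.0, 0.006], [-0.0, 0.006, 1.0], [-1.0, 0.004, -0.0]]
wrist_force: [-3.8, 0.4, 7.9]
gripper_width: 0.006
```

>>> {"op": "play_rows", "data": {"plan": [[[1.5,0,0,0,0,0],[2.7,0,0,0,0,0],[3.4,0,0,0,0,0],[3.7,0,0,0,0,0],[3.7,0,0,0,0,0]]]}}

```text
time_s: 31.05
tcp_pos: [0.4744, -0.2067, 0.044]
ee_rot: [[0.008, -1.0, 0.003], [-0.002, 0.003, 1.0], [-1.0, -0.008, -0.002]]
wrist_force: [-1.8, 3.7, 18.1]
gripper_width: 0.007
```

>>> {"op": "play_rows", "data": {"plan": [[[0.3,0,0,0,0,0],[0.3,0,0,0,0,0]]]}}

```text
time_s: 31.3
tcp_pos: [0.4746, -0.2068, 0.0433]
ee_rot: [[0.008, -1.0, 0.002], [-0.003, 0.002, 1.0], [-1.0, -0.008, -0.003]]
wrist_force: [-7.2, 5.9, 34.2]
gripper_width: 0.001
```

View pics/s22z.png

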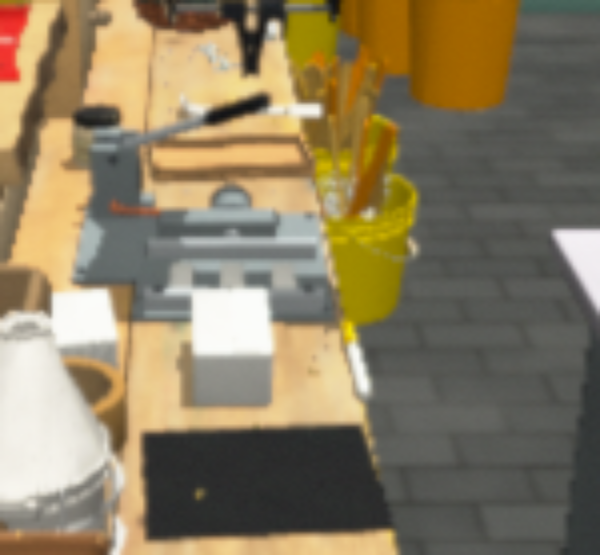

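>>> {"op": "play_rows", "data": {"plan": [[[-3,0,0,0,0,0],[-6,0,0,0,0,0],[-9,0,0,0,0,0],[-12,0,0,0,0,0],[-16,0,0,0,0,0]]]}}

```text
time_s: 31.92
tcp_pos: [0.4701, -0.2061, 0.1978]
ee_rot: [[-0.002, -1.0, 0.006], [0.0, 0.006, 1.0], [-1.0, 0.002, 0.0]]
wrist_force: [-0.5, 0.3, -0.3]
gripper_width: 0.004
```

>>> {"op": "play_rows", "data": {"plan": [[[-6,0,-4,0,0,0],[-10,0,-7,0,0,0],[-10,0,-7,0,0,0],[-10,0,-7,0,0,0]]], "hand": 0.4}}

```text
time_s: 32.42
tcp_pos: [0.4697, -0.276, 0.2964]
ee_rot: [[-0.001, -1.0, 0.007], [0.001, 0.007, 1.0], [-1.0, 0.001, 0.001]]
wrist_force: [0.1, 0.2, -0.1]
gripper_width: 0.354
```

```bash
python3 -c "
from h import *
goal([.48,.0,.26],0)
cap('wrist','w23');cap('side','s23')
cv2.imwrite('pics/s23z.png',cv2.resize(cv2.imread('pics/s23.png')[150:300,210:360],None,fx=4,fy=3.7))"
```

```text
t 32.42 tcp [ 0.4697 -0.276   0.2964] jaw yaw 179.6 F [ 0.1  0.2 -0.1] w 0.354 j [-13.  12.  -4.  -0. -75.  13.]
shift [3.68, -0.86, 27.6] turn [-0.037, 0.007, -0.007] dyaw 0.4
```

View pics/w23.png

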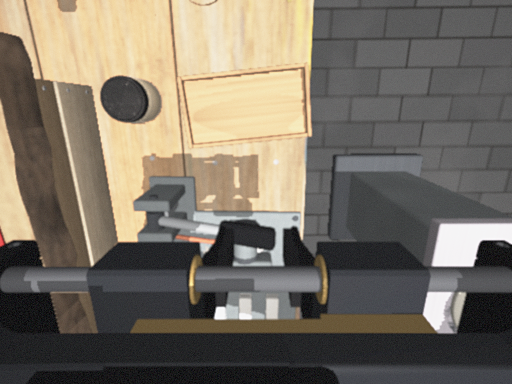

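View pics/s23z.png

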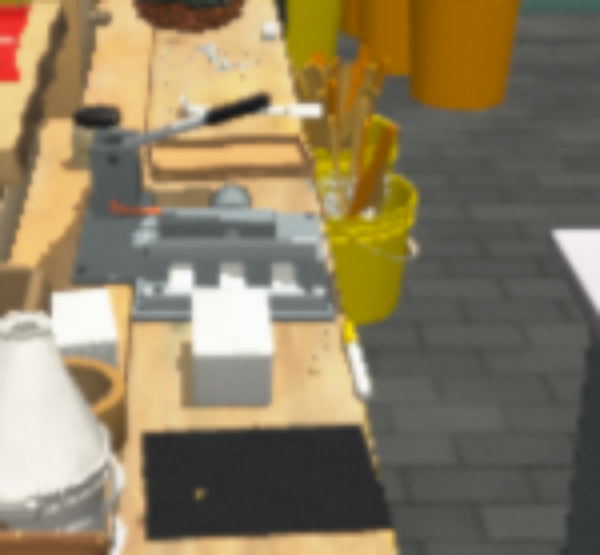

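Lever back up; tray visible at (180–310, 65–145). Measure the tray while moving to view the bed.

```bash
python3 -c "
from h import *
p=cv2.imread('pics/w23.png')
cv2.imwrite('pics/w23z.png',cv2.resize(p[50:160,165:325],None,fx=5,fy=5,interpolation=cv2.INTER_CUBIC))"
```

```text
(no output)
```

View pics/w23z.png

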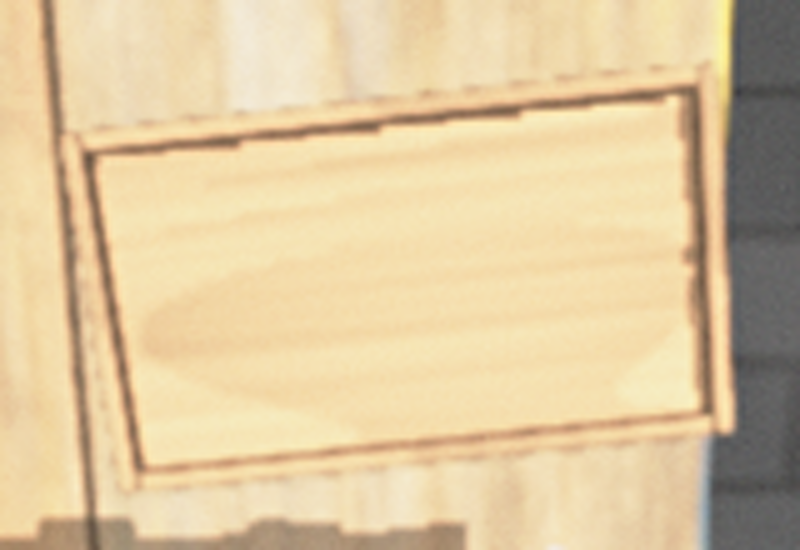

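>>> {"op": "play_rows", "data": {"plan": [[[0,-0.9,6,0,0,0],[0,-0.9,12,0,0,0],[1,-0.9,18,0,0,0],[3,-0.9,24,0,0,0],[3.6,-0.9,28,0,0,0]]]}}

```text
time_s: 33.15
tcp_pos: [0.4791, 0.0062, 0.2592]
ee_rot: [[-0.004, -1.0, 0.003], [-0.001, 0.003, 1.0], [-1.0, 0.004, -0.001]]
wrist_force: [0.6, -0.4, 0.2]
gripper_width: 0.403
```

>>> {"op": "play_rows", "data": {"plan": [[[0,0,0,0,0,0],[0,0,0,0,0,0]]]}}

```text
time_s: 33.4
tcp_pos: [0.4804, 0.0039, 0.2609]
ee_rot: [[-0.001, -1.0, 0.005], [-0.001, 0.005, 1.0], [-1.0, 0.001, -0.001]]
wrist_force: [-1.0, 0.1, 0.6]
gripper_width: 0.398
```

```bash
python3 -c "
from h import *
goal([.48,.0,.26],0)
cap('wrist','w24')
p=cv2.imread('pics/w24.png')
cv2.imwrite('pics/w24z.png',cv2.resize(p[80:220,160:310],None,fx=5,fy=4.2,interpolation=cv2.INTER_CUBIC))"
```

```text
t 33.4 tcp [0.4804 0.0039 0.2609] jaw yaw 179.7 F [-1.   0.1  0.6] w 0.398 j [ 20.   6. -15.   0. -69. -20.]
shift [0.09, 0.04, -0.39] turn [-0.026, -0.004, -0.008] dyaw 0.3
```

View pics/w24z.png

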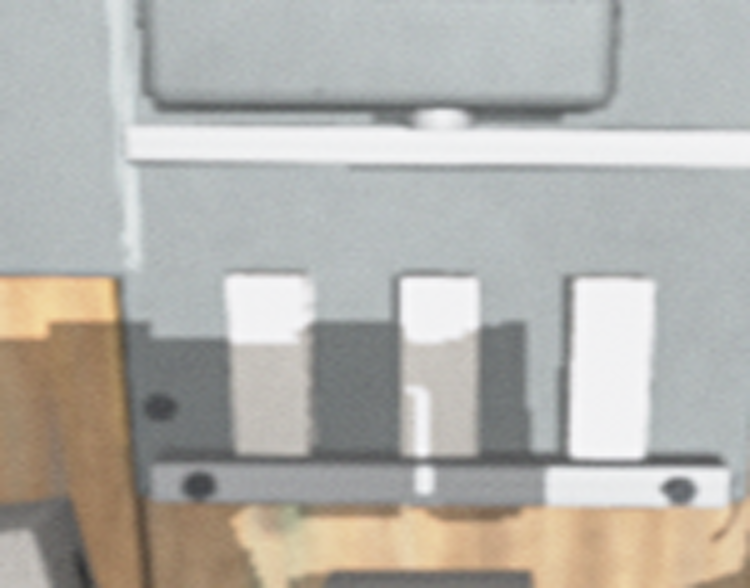

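Run:
```python
from h import *
f=lambda P:[(165+a/5,50+b/5) for a,b in P]
w=px2w('w23',f([(62,135),(710,68),(732,432),(130,488)]),.022)[:,:2]; print('tray outer',w.round(4).tolist(),w.mean(0).round(4))
for i,j in ((0,1),(3,2)): d=w[i]-w[j]; print(np.degrees(np.arctan2(d[1],d[0])).round(2),np.linalg.norm(d).round(4))
for i,j in ((0,3),(1,2)): d=w[j]-w[i]; print(np.degrees(np.arctan2(d[1],d[0])).round(2)-90,np.linalg.norm(d).round(4))
f=lambda P:[(160+a/5,80+b/4.2) for a,b in P]
for n,P in [('A',[(228,278),(308,278),(312,458),(236,458)]),('B',[(400,280),(480,280),(478,458),(402,458)]),('C',[(572,280),(657,280),(648,460),(567,460)])]:
    w=px2w('w24',f(P),.026)[:,:2]; d=w[0]-w[3]; e=w[1]-w[2]; print(n,w.mean(0).round(4), 'yaw',(np.degrees(np.arctan2(-d[1],-d[0]))-90).round(1),(np.degrees(np.arctan2(-e[1],-e[0]))-90).round(1),w.round(4).tolist())
w=px2w('w24',f([(128,160),(748,165),(155,462),(725,463)]),.031);print(w.round(4))
```

```text
tray outer [[0.5829, -0.3985], [0.3979, -0.415], [0.3865, -0.3137], [0.5712, -0.2979]] [ 0.4846 -0.3563]
5.1 0.1857
4.89 0.1854
6.599999999999994 0.1013
6.430000000000007 0.102
A [0.5417 0.0058] yaw -1.2 -1.4 [[0.5522, -0.0254], [0.5298, -0.0253], [0.5313, 0.037], [0.5535, 0.0369]]
B [0.4933 0.0063] yaw -0.8 -0.9 [[0.5041, -0.0246], [0.4816, -0.0245], [0.4826, 0.0373], [0.5049, 0.0372]]
C [0.4443 0.0069] yaw -0.6 -0.6 [[0.4559, -0.0244], [0.432, -0.0242], [0.4327, 0.0382], [0.4565, 0.0381]]
[[ 0.5758 -0.0636  0.031 ]
 [ 0.4093 -0.0614  0.031 ]
 [ 0.5761  0.0368  0.031 ]
 [ 0.411   0.038   0.031 ]]
```

```bash
python3 -c "
from h import *
goal([.542,.006,.017],-0.9)"
```

```text
t 33.45 tcp [0.4806 0.0034 0.2611] jaw yaw 179.7 F [0.3 0.4 0.7] w 0.402 j [ 20.   6. -15.   0. -69. -20.]
shift [24.41, -6.16, 0.31] turn [0.057, -0.003, -0.004] dyaw -0.6
```

>>> {"op": "play_rows", "data": {"plan": [[[6,-6.1,0.3,0.06,0,0],[12,-6.1,0.3,0.06,0,0],[17,-6.1,0.3,0.06,0,0],[18,-6.1,0.3,0.06,0,0],[18,-6.1,0.3,0.06,0,0]]], "hand": 0.38}}

```text
time_s: 34.08
tcp_pos: [0.5424, 0.0056, 0.0821]
ee_rot: [[0.0, -1.0, 0.017], [-0.001, 0.017, 1.0], [-1.0, -0.0, -0.001]]
wrist_force: [-0.0, -0.2, -0.2]
gripper_width: 0.38
```

```bash
python3 -c "
from h import *
goal([.542,.006,.017],-0.9)
cap('wrist','w25')"
```

```text
t 34.08 tcp [0.5424 0.0056 0.0821] jaw yaw 179.0 F [-0.  -0.2 -0.2] w 0.38 j [ 18.  22. -22.   0. -46. -19.]
shift [6.51, 0.05, 0.04] turn [-0.005, -0.004, 0.002] dyaw 0.1
```

View pics/w25.png

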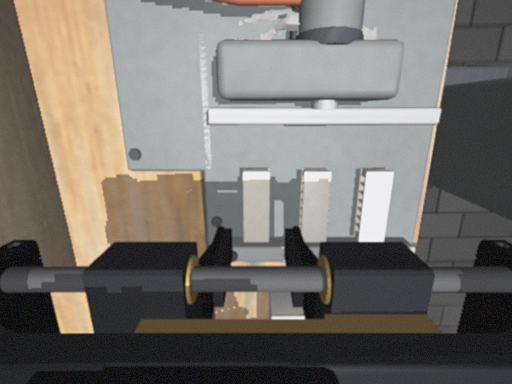

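>>> {"op": "play_rows", "data": {"plan": [[[3.5,-0.1,0,0,0,0],[5.8,-0.1,0,0,0,0],[6.5,-0.1,0,0,0,0],[6.5,-0.1,0,0,0,0]]]}}

```text
time_s: 34.62
tcp_pos: [0.5441, 0.0066, 0.0182]
ee_rot: [[0.003, -1.0, 0.016], [0.001, 0.016, 1.0], [-1.0, -0.003, 0.001]]
wrist_force: [0.5, -0.3, 0.4]
gripper_width: 0.377
```

>>> {"op": "play_rows", "data": {"plan": [[[0,0,0,0,0,0],[0,0,0,0,0,0],[0,0,0,0,0,0],[0,0,0,0,0,0]]], "hand": 0}}

```text
time_s: 35.12
tcp_pos: [0.5437, 0.0066, 0.0176]
ee_rot: [[0.002, -1.0, 0.016], [0.0, 0.016, 1.0], [-1.0, -0.002, 0.0]]
wrist_force: [-0.8, 0.5, 5.9]
gripper_width: 0.238
```

>>> {"op": "play_rows", "data": {"plan": [[[-2,0,0,0,0,0],[-7,0,0,0,0,0],[-13,0,0,0,0,0],[-18.5,0,0,0,0,0],[-18.5,0,0,0,0,0]]]}}

```text
time_s: 35.75
tcp_pos: [0.5455, 0.0068, 0.2067]
ee_rot: [[0.011, -1.0, 0.016], [0.002, 0.016, 1.0], [-1.0, -0.011, 0.003]]
wrist_force: [0.5, 0.2, -0.8]
gripper_width: 0.243
```

```bash
python3 -c "
from h import *
goal([.531,-.352,.20],5.5)
cap('wrist','w26')"
```

```text
t 35.75 tcp [0.5455 0.0068 0.2067] jaw yaw 179.1 F [ 0.5  0.2 -0.8] w 0.243 j [ 18.  15. -13.   0. -62. -19.]
shift [0.57, 0.9, -35.9] turn [-0.639, 0.011, 0.064] dyaw 6.4
```

View pics/w26.png

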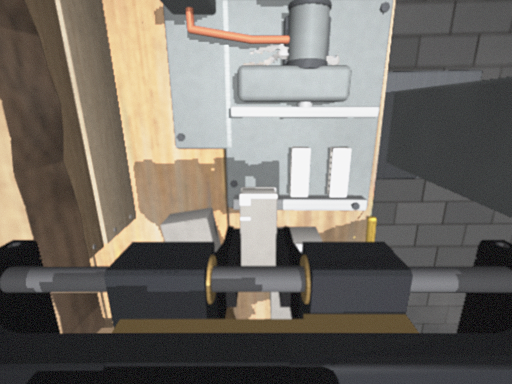

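>>> {"op": "play_rows", "data": {"plan": [[[0,0.3,-6,-0.1,0,0],[0,0.6,-12,-0.3,0,0],[0,0.9,-18,-0.5,0,0],[0,0.9,-24,-0.64,0,0],[0,0.9,-30,-0.64,0,0]]]}}

```text
time_s: 36.42
tcp_pos: [0.5277, -0.2949, 0.1992]
ee_rot: [[-0.004, -0.995, -0.095], [0.001, -0.095, 0.995], [-1.0, 0.003, 0.002]]
wrist_force: [1.0, 0.3, 0.8]
gripper_width: 0.241
```

```bash
python3 -c "
from h import *
goal([.531,-.352,.08],5.5)"
```

```text
t 36.42 tcp [ 0.5277 -0.2949  0.1992] jaw yaw -174.5 F [1.  0.3 0.8] w 0.241 j [-14.  21.  -4.  -0. -65.  19.]
shift [11.91, 0.18, -5.73] turn [-0.002, 0.011, -0.02] dyaw 0.0
```

>>> {"op": "play_rows", "data": {"plan": [[[1,0.2,-5,0,0,0],[6,0.2,-5.7,0,0,0],[11.5,0.2,-5.7,0,0,0],[11.9,0.2,-5.7,0,0,0],[11.9,0.2,-5.7,0,0,0]]]}}

```text
time_s: 37.05
tcp_pos: [0.5329, -0.3507, 0.0829]
ee_rot: [[-0.0, -0.995, -0.096], [-0.001, -0.096, 0.995], [-1.0, 0.0, -0.001]]
wrist_force: [0.9, -1.7, 1.1]
gripper_width: 0.244
```

```bash
python3 -c "
from h import *
goal([.531,-.352,.0145],5.5)
cap('wrist','w27')"
```

```text
t 37.05 tcp [ 0.5329 -0.3507  0.0829] jaw yaw -174.5 F [ 0.9 -1.7  1.1] w 0.244 j [-19.  30.  -8.   0. -52.  24.]
shift [6.84, 0.2, -0.11] turn [0.003, -0.005, -0.002] dyaw 0.0
```

View pics/w27.png

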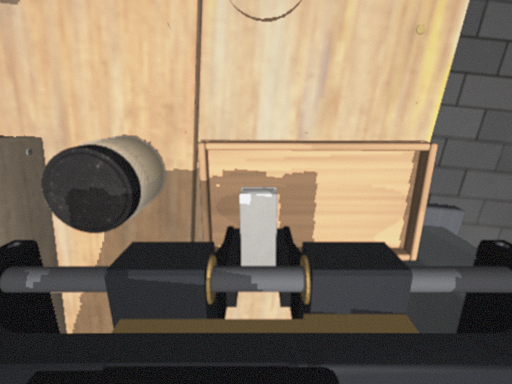

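>>> {"op": "play_rows", "data": {"plan": [[[3.5,0.1,0,0,0,0],[6,0.1,0,0,0,0],[6.6,0.1,0,0,0,0],[6.6,0.1,0,0,0,0]]]}}

```text
time_s: 37.6
tcp_pos: [0.5327, -0.3509, 0.0182]
ee_rot: [[0.003, -0.995, -0.096], [-0.001, -0.096, 0.995], [-1.0, -0.003, -0.002]]
wrist_force: [0.6, 0.0, -0.7]
gripper_width: 0.241
```

```bash
python3 -c "
from h import *
goal([.531,-.352,.0145],5.5)
cap('side','s27')
cv2.imwrite('pics/s27z.png',cv2.resize(cv2.imread('pics/s27.png')[120:270,200:350],None,fx=4,fy=3.7))"
```

```text
t 37.6 tcp [ 0.5327 -0.3509  0.0182] jaw yaw -174.5 F [ 0.6  0.  -0.7] w 0.241 j [-19.  35. -11.   0. -44.  24.]
shift [0.37, 0.18, -0.09] turn [0.001, -0.009, 0.015] dyaw 0.0
```

View pics/s27z.png

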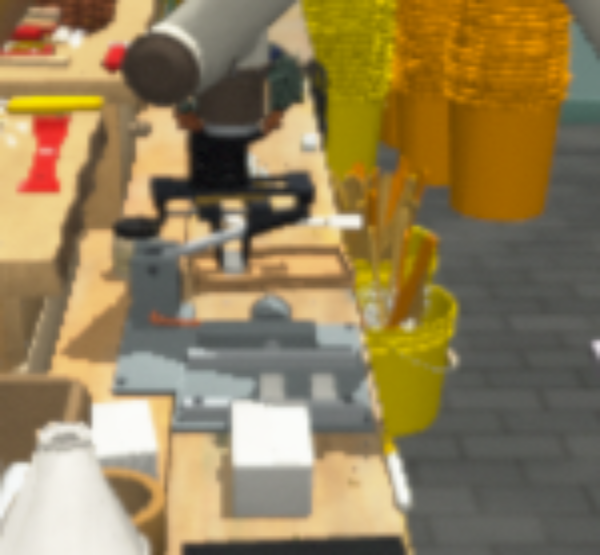

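>>> {"op": "play_rows", "data": {"plan": [[[0.35,0.1,0,0,0,0],[0.35,0.1,0,0,0,0]]]}}

```text
time_s: 37.9
tcp_pos: [0.5308, -0.3507, 0.0137]
ee_rot: [[0.001, -0.995, -0.095], [-0.0, -0.095, 0.995], [-1.0, -0.001, -0.001]]
wrist_force: [-0.8, 0.2, 1.7]
gripper_width: 0.237
```

>>> {"op": "play_rows", "data": {"plan": [[[0,0,0,0,0,0],[0,0,0,0,0,0],[-3,0,0,0,0,0],[-8,0,0,0,0,0],[-13,0,0,0,0,0]]], "hand": 0.35}}

```text
time_s: 38.52
tcp_pos: [0.5301, -0.3506, 0.144]
ee_rot: [[-0.001, -0.995, -0.095], [0.0, -0.095, 0.995], [-1.0, 0.001, 0.0]]
wrist_force: [-0.4, -0.9, 0.6]
gripper_width: 0.349
```

```bash
python3 -c "
from h import *
goal([.4935,.0063,.21],-0.9)
cap('wrist','w28')"
```

```text
t 38.52 tcp [ 0.5301 -0.3506  0.144 ] jaw yaw -174.5 F [-0.4 -0.9  0.6] w 0.349 j [-19.  27.  -4.   0. -59.  24.]
shift [-6.59, 0.24, 35.87] turn [0.637, 0.001, -0.006] dyaw -6.4
```

View pics/w28.png

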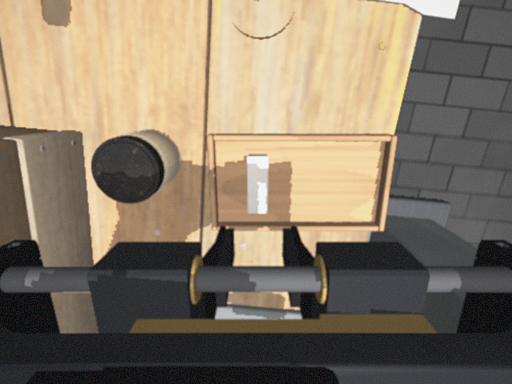

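>>> {"op": "play_rows", "data": {"plan": [[[-5,0,2,0,0,0],[-6.6,0,8,0.2,0,0],[-6.6,0,14,0.4,0,0],[-6.6,0.1,20,0.6,0,0],[-6.6,0.2,26,0.64,0,0]]], "hand": 0.38}}

```text
time_s: 39.2
tcp_pos: [0.5031, -0.0903, 0.2089]
ee_rot: [[0.001, -1.0, 0.017], [0.0, 0.017, 1.0], [-1.0, -0.001, 0.0]]
wrist_force: [1.2, -0.2, -0.7]
gripper_width: 0.384
```

```bash
python3 -c "
from h import *
goal([.4940,.0065,.08],-0.9)"
```

```text
t 39.2 tcp [ 0.5031 -0.0903  0.2089] jaw yaw 179.0 F [ 1.2 -0.2 -0.7] w 0.384 j [  8.  12. -17.   0. -62.  -9.]
shift [12.89, 1.09, 9.66] turn [-0.007, 0.0, 0.003] dyaw 0.1
```

>>> {"op": "play_rows", "data": {"plan": [[[1,0.8,5.5,0,0,0],[5,1.1,9.7,0,0,0],[11,1.1,9.7,0,0,0],[12.9,1.1,9.7,0,0,0],[12.9,1.1,9.7,0,0,0]]]}}

```text
time_s: 39.83
tcp_pos: [0.493, 0.005, 0.0784]
ee_rot: [[-0.004, -1.0, 0.016], [-0.001, 0.016, 1.0], [-1.0, 0.004, -0.001]]
wrist_force: [0.0, -0.6, 0.1]
gripper_width: 0.382
```

```bash
python3 -c "
from h import *
goal([.4940,.0065,.0175],-0.9)
cap('wrist','w29')"
```

```text
t 39.83 tcp [0.493  0.005  0.0784] jaw yaw 179.1 F [ 0.  -0.6  0.1] w 0.382 j [ 19.  19. -29.   0. -43. -20.]
shift [6.09, -0.12, 0.16] turn [-0.001, -0.008, -0.022] dyaw 0.0
```

View pics/w29.png

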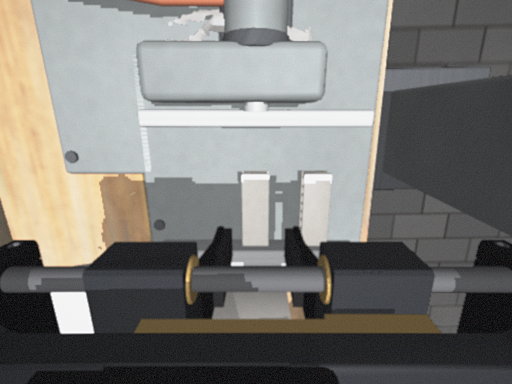

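Cage B is centred between the fingers (x≈256). Grasping.

>>> {"op": "play_rows", "data": {"plan": [[[3.5,-0.1,0.1,0,0,0],[5.5,-0.1,0.1,0,0,0],[6.1,-0.1,0.1,0,0,0],[6.1,-0.1,0.1,0,0,0]]]}}

```text
time_s: 40.38
tcp_pos: [0.4961, 0.0063, 0.0199]
ee_rot: [[0.002, -1.0, 0.016], [0.0, 0.016, 1.0], [-1.0, -0.002, 0.0]]
wrist_force: [0.1, 0.1, 0.7]
gripper_width: 0.379
```

>>> {"op": "play_rows", "data": {"plan": [[[0,0,0,0,0,0],[0,0,0,0,0,0],[0,0,0,0,0,0],[0,0,0,0,0,0]]], "hand": 0}}

```text
time_s: 40.88
tcp_pos: [0.4958, 0.0064, 0.0198]
ee_rot: [[0.002, -1.0, 0.016], [0.0, 0.016, 1.0], [-1.0, -0.002, 0.0]]
wrist_force: [-0.8, 0.8, 6.2]
gripper_width: 0.241
```

>>> {"op": "play_rows", "data": {"plan": [[[-2,0,0,0,0,0],[-7,0,0,0,0,0],[-13,0,0,0,0,0],[-18.5,0,0,0,0,0],[-18.5,0,0,0,0,0]]]}}

```text
time_s: 41.5
tcp_pos: [0.4979, 0.0068, 0.2088]
ee_rot: [[0.011, -1.0, 0.016], [0.003, 0.016, 1.0], [-1.0, -0.011, 0.003]]
wrist_force: [0.1, 0.2, -1.2]
gripper_width: 0.243
```

```bash
python3 -c "
from h import *
goal([.485,-.3555,.20],5.5)
cap('wrist','w30')"
```

```text
t 41.5 tcp [0.4979 0.0068 0.2088] jaw yaw 179.1 F [ 0.1  0.2 -1.2] w 0.243 j [ 20.  10. -19.   0. -61. -20.]
shift [0.77, 0.73, -36.25] turn [-0.64, 0.013, 0.063] dyaw 6.4
```

View pics/w30.png

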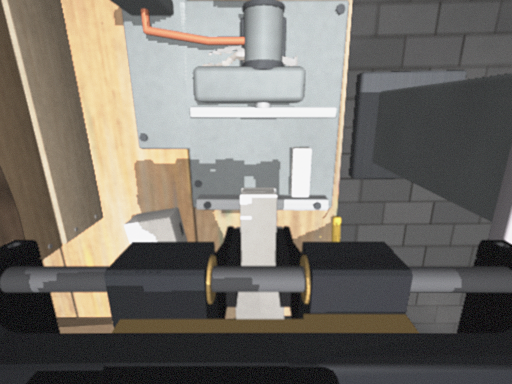

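>>> {"op": "play_rows", "data": {"plan": [[[0,0.2,-6,-0.1,0,0],[0,0.4,-12,-0.3,0,0],[0,0.6,-18,-0.5,0,0],[0,0.7,-24,-0.64,0,0],[0,0.7,-30,-0.64,0,0]]]}}

```text
time_s: 42.18
tcp_pos: [0.4821, -0.2951, 0.2018]
ee_rot: [[-0.003, -0.995, -0.095], [0.002, -0.095, 0.995], [-1.0, 0.003, 0.002]]
wrist_force: [1.4, -0.0, 0.5]
gripper_width: 0.24
```

```bash
python3 -c "
from h import *
goal([.4845,-.3555,.08],5.5)"
```

```text
t 42.17 tcp [ 0.4821 -0.2951  0.2018] jaw yaw -174.5 F [ 1.4 -0.   0.5] w 0.24 j [-15.  17. -10.  -0. -63.  21.]
shift [12.17, 0.29, -6.06] turn [-0.003, 0.011, -0.019] dyaw 0.0
```

>>> {"op": "play_rows", "data": {"plan": [[[1,0.2,-5,0,0,0],[6,0.2,-6,0,0,0],[11.5,0.2,-6,0,0,0],[12.2,0.2,-6,0,0,0],[12.2,0.2,-6,0,0,0]]]}}

```text
time_s: 42.8
tcp_pos: [0.4873, -0.3537, 0.082]
ee_rot: [[-0.001, -0.995, -0.096], [-0.0, -0.096, 0.995], [-1.0, 0.001, -0.0]]
wrist_force: [0.1, -0.6, 0.9]
gripper_width: 0.239
```

```bash
python3 -c "
from h import *
goal([.4845,-.3555,.018],5.5)
cap('wrist','w31')"
```

```text
t 42.8 tcp [ 0.4873 -0.3537  0.082 ] jaw yaw -174.5 F [ 0.1 -0.6  0.9] w 0.239 j [-21.  27. -13.   0. -50.  26.]
shift [6.4, 0.29, -0.15] turn [0.002, -0.002, -0.006] dyaw 0.0
```

View pics/w31.png

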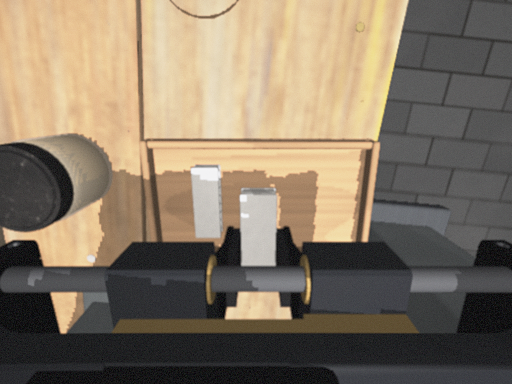

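>>> {"op": "play_rows", "data": {"plan": [[[3.5,0.3,-0.1,0,0,0],[5.8,0.3,-0.1,0,0,0],[6.4,0.3,-0.1,0,0,0],[6.4,0.3,-0.1,0,0,0]]]}}

```text
time_s: 43.35
tcp_pos: [0.4855, -0.3552, 0.0196]
ee_rot: [[0.003, -0.995, -0.096], [-0.001, -0.096, 0.995], [-1.0, -0.002, -0.002]]
wrist_force: [0.5, -0.1, 0.1]
gripper_width: 0.245
```

```bash
python3 -c "
from h import *
goal([.4845,-.3555,.0165],5.5)"
```

```text
t 43.35 tcp [ 0.4855 -0.3552  0.0196] jaw yaw -174.5 F [ 0.5 -0.1  0.1] w 0.245 j [-21.  32. -16.   0. -42.  26.]
shift [0.31, 0.1, -0.02] turn [0.002, -0.009, 0.014] dyaw 0.0
```

>>> {"op": "play_rows", "data": {"plan": [[[0.3,0.1,0,0,0,0],[0.3,0.1,0,0,0,0]]]}}

```text
time_s: 43.6
tcp_pos: [0.4838, -0.3552, 0.0159]
ee_rot: [[0.002, -0.995, -0.095], [-0.001, -0.095, 0.995], [-1.0, -0.002, -0.001]]
wrist_force: [0.3, 0.7, 1.2]
gripper_width: 0.238
```

>>> {"op": "play_rows", "data": {"plan": [[[0,0,0,0,0,0],[0,0,0,0,0,0],[-3,0,0,0,0,0],[-8,0,0,0,0,0],[-13,0,0,0,0,0]]], "hand": 0.35}}

```text
time_s: 44.22
tcp_pos: [0.4828, -0.3549, 0.146]
ee_rot: [[-0.001, -0.995, -0.095], [0.0, -0.095, 0.995], [-1.0, 0.001, 0.0]]
wrist_force: [1.5, -0.9, -0.2]
gripper_width: 0.35
```

```bash
python3 -c "
from h import *
goal([.445,.0068,.21],-0.9)
cap('wrist','w32')"
```

```text
t 44.23 tcp [ 0.4828 -0.3549  0.146 ] jaw yaw -174.5 F [ 1.5 -0.9 -0.2] w 0.35 j [-21.  23.  -9.   0. -57.  26.]
shift [-6.38, 0.32, 36.37] turn [0.637, 0.002, -0.006] dyaw -6.4
```

View pics/w32.png

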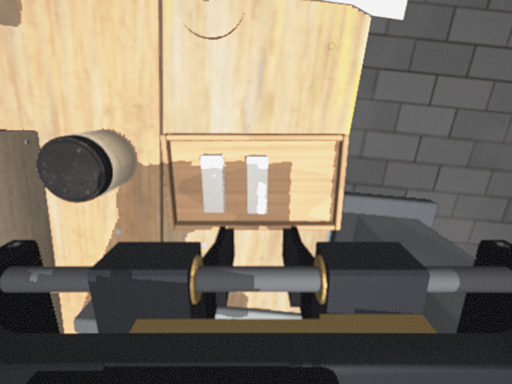

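>>> {"op": "play_rows", "data": {"plan": [[[-5,0,2,0,0,0],[-6.4,0,8,0.2,0,0],[-6.4,0.1,14,0.4,0,0],[-6.4,0.2,20,0.6,0,0],[-6.4,0.3,26,0.64,0,0]]], "hand": 0.38}}

```text
time_s: 44.9
tcp_pos: [0.4549, -0.0948, 0.209]
ee_rot: [[0.001, -1.0, 0.017], [0.0, 0.017, 1.0], [-1.0, -0.001, 0.0]]
wrist_force: [1.6, 0.5, -0.4]
gripper_width: 0.379
```

```bash
python3 -c "
from h import *
goal([.445,.0068,.08],-0.9)"
```

```text
t 44.9 tcp [ 0.4549 -0.0948  0.209 ] jaw yaw 179.0 F [ 1.6  0.5 -0.4] w 0.379 j [  8.   7. -22.   0. -61.  -9.]
shift [12.9, 1.17, 10.14] turn [-0.007, 0.001, 0.004] dyaw 0.1
```

>>> {"op": "play_rows", "data": {"plan": [[[1,0.8,5.5,0,0,0],[5,1.1,10.1,0,0,0],[11,1.1,10.1,0,0,0],[12.9,1.1,10.1,0,0,0],[12.9,1.1,10.1,0,0,0]]]}}

```text
time_s: 45.52
tcp_pos: [0.4449, 0.0045, 0.0786]
ee_rot: [[-0.004, -1.0, 0.016], [-0.002, 0.016, 1.0], [-1.0, 0.004, -0.002]]
wrist_force: [0.1, -0.2, -0.1]
gripper_width: 0.381
```

```bash
python3 -c "
from h import *
goal([.445,.0068,.0165],-0.9)
cap('wrist','w33')"
```

```text
t 45.52 tcp [0.4449 0.0045 0.0786] jaw yaw 179.1 F [ 0.1 -0.2 -0.1] w 0.381 j [ 22.  15. -35.   0. -41. -23.]
shift [6.21, -0.03, 0.24] turn [-0.001, -0.009, -0.022] dyaw 0.0
```

View pics/w33.png

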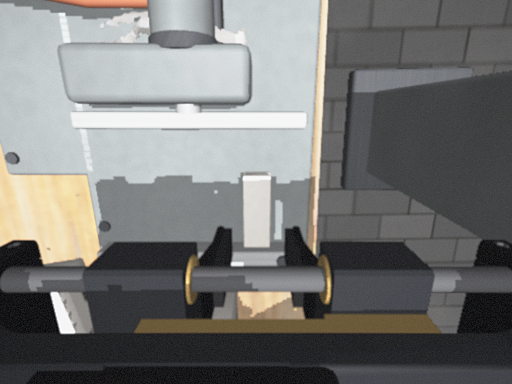

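>>> {"op": "play_rows", "data": {"plan": [[[3.5,-0.05,0.2,0,0,0],[5.6,-0.05,0.2,0,0,0],[6.3,-0.05,0.2,0,0,0],[6.3,-0.05,0.2,0,0,0]]]}}

```text
time_s: 46.08
tcp_pos: [0.4474, 0.0068, 0.0177]
ee_rot: [[0.002, -1.0, 0.016], [0.0, 0.016, 1.0], [-1.0, -0.002, 0.0]]
wrist_force: [0.2, -0.5, 0.9]
gripper_width: 0.379
```

>>> {"op": "play_rows", "data": {"plan": [[[0,0,0,0,0,0],[0,0,0,0,0,0],[0,0,0,0,0,0],[0,0,0,0,0,0]]], "hand": 0}}

```text
time_s: 46.58
tcp_pos: [0.4472, 0.0069, 0.0178]
ee_rot: [[0.001, -1.0, 0.016], [0.0, 0.016, 1.0], [-1.0, -0.001, 0.0]]
wrist_force: [-1.5, 0.2, 6.9]
gripper_width: 0.241
```

>>> {"op": "play_rows", "data": {"plan": [[[-2,0,0,0,0,0],[-7,0,0,0,0,0],[-13,0,0,0,0,0],[-18.7,0,0,0,0,0],[-18.7,0,0,0,0,0]]]}}

```text
time_s: 47.2
tcp_pos: [0.4494, 0.0075, 0.2087]
ee_rot: [[0.011, -1.0, 0.016], [0.003, 0.016, 1.0], [-1.0, -0.011, 0.004]]
wrist_force: [0.5, -0.7, -1.3]
gripper_width: 0.241
```

```bash
python3 -c "
from h import *
goal([.4365,-.360,.20],5.5)
cap('wrist','w34')"
```

```text
t 47.2 tcp [0.4494 0.0075 0.2087] jaw yaw 179.1 F [ 0.5 -0.7 -1.3] w 0.241 j [ 22.   5. -25.   0. -60. -23.]
shift [0.73, 0.72, -36.77] turn [-0.639, 0.017, 0.065] dyaw 6.4
```

View pics/w34.png

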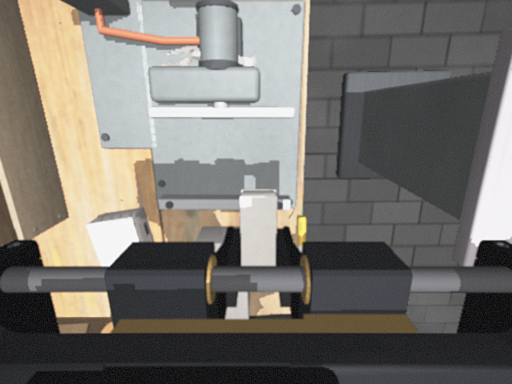

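>>> {"op": "play_rows", "data": {"plan": [[[0,0.2,-6,-0.1,0,0],[0,0.4,-12,-0.3,0,0],[0,0.6,-18,-0.5,0,0],[0,0.7,-24,-0.64,0,0],[0,0.7,-30,-0.64,0,0]]]}}

```text
time_s: 47.88
tcp_pos: [0.4334, -0.2946, 0.2019]
ee_rot: [[-0.003, -0.995, -0.095], [0.002, -0.095, 0.995], [-1.0, 0.003, 0.002]]
wrist_force: [1.0, 0.7, 1.0]
gripper_width: 0.239
```

```bash
python3 -c "
from h import *
goal([.4365,-.360,.08],5.5)"
```

```text
t 47.88 tcp [ 0.4334 -0.2946  0.2019] jaw yaw -174.5 F [1.  0.7 1. ] w 0.239 j [-16.  13. -15.  -0. -62.  22.]
shift [12.18, 0.28, -6.56] turn [-0.003, 0.011, -0.017] dyaw 0.0
```

>>> {"op": "play_rows", "data": {"plan": [[[1,0.3,-5,0,0,0],[6,0.4,-6.6,0,0,0],[11.5,0.4,-6.6,0,0,0],[12.2,0.4,-6.6,0,0,0],[12.2,0.4,-6.6,0,0,0]]]}}

```text
time_s: 48.5
tcp_pos: [0.4373, -0.3593, 0.082]
ee_rot: [[-0.001, -0.995, -0.096], [-0.0, -0.096, 0.995], [-1.0, 0.001, -0.0]]
wrist_force: [0.9, 1.5, 0.1]
gripper_width: 0.237
```

```bash
python3 -c "
from h import *
goal([.4365,-.360,.018],5.5)
cap('wrist','w35')"
```

```text
t 48.5 tcp [ 0.4373 -0.3593  0.082 ] jaw yaw -174.5 F [0.9 1.5 0.1] w 0.237 j [-23.  24. -18.   0. -47.  28.]
shift [6.4, 0.08, -0.06] turn [0.003, -0.001, -0.006] dyaw 0.0
```

View pics/w35.png

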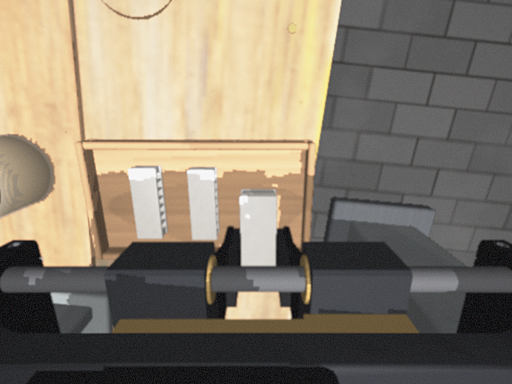

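>>> {"op": "play_rows", "data": {"plan": [[[3.5,0.1,-0.1,0,0,0],[5.8,0.1,-0.1,0,0,0],[6.5,0.1,-0.1,0,0,0],[6.5,0.1,-0.1,0,0,0]]]}}

```text
time_s: 49.05
tcp_pos: [0.4373, -0.3606, 0.0184]
ee_rot: [[0.002, -0.995, -0.096], [-0.001, -0.096, 0.995], [-1.0, -0.002, -0.002]]
wrist_force: [0.9, -0.1, 0.4]
gripper_width: 0.243
```

```bash
python3 -c "
from h import *
goal([.4365,-.360,.0145],5.5)"
```

```text
t 49.05 tcp [ 0.4373 -0.3606  0.0184] jaw yaw -174.5 F [ 0.9 -0.1  0.4] w 0.243 j [-23.  29. -22.   0. -39.  29.]
shift [0.39, 0.08, 0.07] turn [0.002, -0.009, 0.012] dyaw 0.0
```

>>> {"op": "play_rows", "data": {"plan": [[[0.35,0,0,0,0,0],[0.35,0,0,0,0,0]]]}}

```text
time_s: 49.3
tcp_pos: [0.4365, -0.3604, 0.0141]
ee_rot: [[0.001, -0.995, -0.095], [-0.001, -0.095, 0.995], [-1.0, -0.001, -0.001]]
wrist_force: [-0.3, 0.5, -0.8]
gripper_width: 0.239
```

>>> {"op": "play_rows", "data": {"plan": [[[0,0,0,0,0,0],[0,0,0,0,0,0],[-3,0,0,0,0,0],[-8,0,0,0,0,0],[-13,0,0,0,0,0]]], "hand": 0.35}}

```text
time_s: 49.92
tcp_pos: [0.4359, -0.3602, 0.1447]
ee_rot: [[-0.001, -0.995, -0.095], [0.0, -0.095, 0.995], [-1.0, 0.001, 0.0]]
wrist_force: [0.3, -0.3, -0.1]
gripper_width: 0.347
```

```bash
python3 -c "
from h import *
goal([.47,.05,.25],0)
cap('wrist','w36')"
```

```text
t 49.92 tcp [ 0.4359 -0.3602  0.1447] jaw yaw -174.5 F [ 0.3 -0.3 -0.1] w 0.347 j [-23.  20. -14.   0. -55.  29.]
shift [-10.52, -7.31, 40.51] turn [0.548, 0.001, -0.004] dyaw -5.5
```

View pics/w36.png

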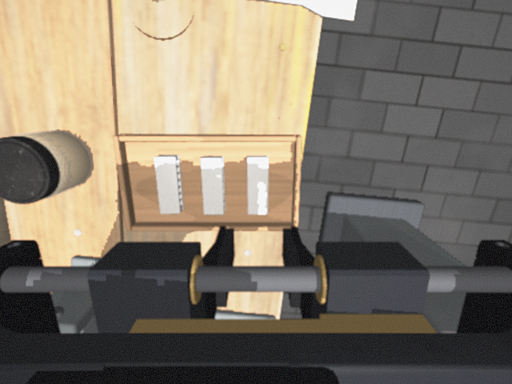

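>>> {"op": "play_rows", "data": {"plan": [[[-6,0,2,0,0,0],[-10,-2,8,0.2,0,0],[-10.5,-4,14,0.4,0,0],[-10.5,-5,20,0.55,0,0],[-10.5,-6,26,0.55,0,0]]], "hand": 1}}

```text
time_s: 50.6
tcp_pos: [0.4705, -0.1028, 0.2487]
ee_rot: [[0.001, -1.0, 0.001], [0.0, 0.001, 1.0], [-1.0, -0.001, 0.0]]
wrist_force: [0.3, 0.1, 0.6]
gripper_width: 0.832
```

```bash
python3 -c "
from h import *
goal([.47,.24,.25],0)"
```

```text
t 50.6 tcp [ 0.4705 -0.1028  0.2487] jaw yaw 179.9 F [0.3 0.1 0.6] w 0.832 j [  7.   7. -16.  -0. -67.  -7.]
shift [-0.12, 0.08, 34.28] turn [-0.006, 0.001, 0.008] dyaw 0.1
```

>>> {"op": "play_rows", "data": {"plan": [[[-0.1,0,6,0,0,0],[-0.1,0,12,0,0,0],[-0.1,0,18,0,0,0],[-0.1,0,24,0,0,0],[-0.1,0,30,0,0,0]]]}}

```text
time_s: 51.22
tcp_pos: [0.4702, 0.1973, 0.2496]
ee_rot: [[0.001, -1.0, 0.0], [0.0, 0.0, 1.0], [-1.0, -0.001, 0.0]]
wrist_force: [1.1, 0.3, 0.2]
gripper_width: 1.0
```

>>> {"op": "play_rows", "data": {"plan": [[[0,0,3,0,0,0],[0,0,3,0,0,0],[0,0,3,0,0,0]]]}}

```text
time_s: 51.6
tcp_pos: [0.4703, 0.2247, 0.2492]
ee_rot: [[-0.001, -1.0, 0.001], [-0.0, 0.001, 1.0], [-1.0, 0.001, -0.0]]
wrist_force: [-0.4, -0.6, 0.1]
gripper_width: 1.004
```

Run:
```python
from h import *
goal([.50,.147,.09],0)
cap('wrist','w37')
W,p=pts('w37')
m=((W[...,2]>.04)&(W[...,2]<.07)&(W[...,1]>.02)&(W[...,1]<.3)&(W[...,0]>.40)&(W[...,0]<.60)).astype(np.uint8)
n,l,st,c=cv2.connectedComponentsWithStats(m)
for i in range(1,n):
    if st[i,4]<300: continue
    ys,xs=np.where(l==i); w=px2w('w37',np.c_[xs,ys],.057)[:,:2].astype(np.float32)
    print(st[i],cv2.minAreaRect(w*1000), np.nanmedian(W[ys,xs],0))
```

```text
t 51.6 tcp [0.4703 0.2247 0.2492] jaw yaw 180.0 F [-0.4 -0.6  0.1] w 1.004 j [ 43.  11. -11.  -0. -68. -43.]
shift [15.92, -2.98, -7.76] turn [-0.004, -0.003, -0.003] dyaw 0.0
[ 203   57   57  102 5489] ((500.0437927246094, 147.23292541503906), (64.28292083740234, 115.93389892578125), 0.049263786524534225) [0.49988952 0.14248606 0.05468164]
[158 166  16  49 427] ((589.199951171875, 248.02899169921875), (16.776227951049805, 65.38252258300781), 0.5505880117416382) [0.59338939 0.24727315 0.04891214]
```

View pics/w37.png

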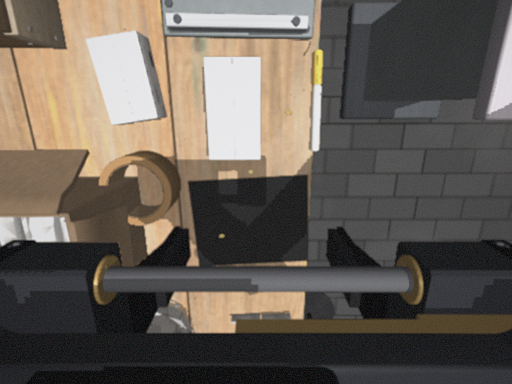

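```bash
python3 -c "
from h import *
p=cv2.imread('pics/w37.png')
cv2.imwrite('pics/w37z.png',cv2.resize(p[165:275,175:325],None,fx=5,fy=5,interpolation=cv2.INTER_CUBIC))"
```

```text
(no output)
```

View pics/w37z.png

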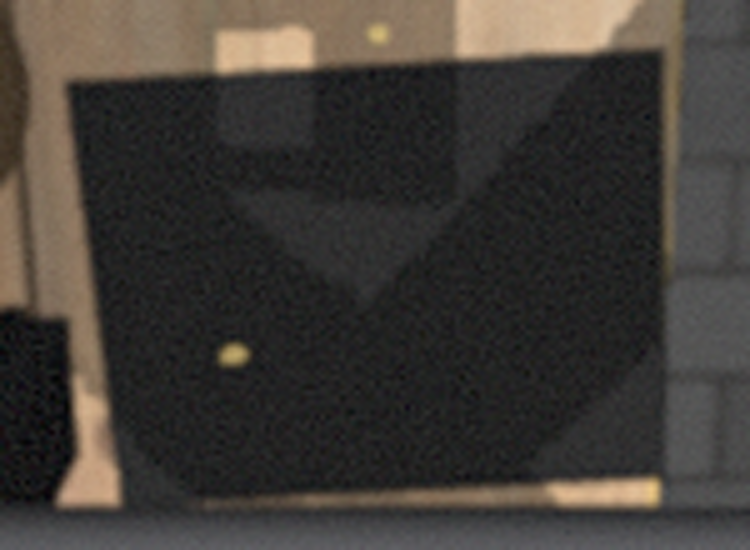

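>>> {"op": "play_rows", "data": {"plan": [[[0,-3,-5,0,0,0],[5,-3,-7.8,0,0,0],[11,-3,-7.8,0,0,0],[15.9,-3,-7.8,0,0,0],[15.9,-3,-7.8,0,0,0]]]}}

```text
time_s: 52.28
tcp_pos: [0.4981, 0.1445, 0.0875]
ee_rot: [[-0.007, -1.0, 0.003], [-0.005, 0.003, 1.0], [-1.0, 0.007, -0.005]]
wrist_force: [1.1, 0.1, 0.4]
gripper_width: 0.999
```

```bash
python3 -c "
from h import *
goal([.50,.147,.028],0)"
```

```text
t 52.27 tcp [0.4981 0.1445 0.0875] jaw yaw 179.8 F [1.1 0.1 0.4] w 0.999 j [ 34.  20. -24.  -0. -46. -34.]
shift [5.95, -0.23, 0.28] turn [-0.017, -0.026, -0.043] dyaw 0.1
```

Run:
```python
from h import *
w=px2w('w37',[(175+a/5,165+b/5) for a,b in [(68,83),(661,50),(661,478),(122,497)]],.003)[:,:2]; print(w.round(4))
d=w[0]-w[1];a=np.arctan2(d[1],d[0]);u=np.array([np.cos(a),np.sin(a)]);v=np.array([-u[1],u[0]]);print(np.degrees(a),np.linalg.norm(d))
e=w[2]-w[1];print('right edge',np.degrees(np.arctan2(e[1],e[0]))-90,np.linalg.norm(e)); f=w[3]-w[2];print(np.degrees(np.arctan2(f[1],f[0])))
c=(w[0]+w[1])/2+.0725*v;print(c,c-.053*u); print('via diag',(w[0]+w[2])/2,(w[0]+w[2])/2-.053*u)
```

```text
[[0.5728 0.2498]
 [0.396  0.2398]
 [0.3886 0.3832]
 [0.5652 0.39  ]]
3.2391215196469503 0.17708638988695696
right edge 2.928533129034548 0.14353869785546927
2.213484508657328
[0.48027319 0.31721042] [0.42735786 0.31421575]
via diag [0.48070296 0.31650186] [0.42778763 0.31350719]
```

>>> {"op": "play_rows", "data": {"plan": [[[3,-0.1,0.2,0,0,0],[5.3,-0.1,0.2,0,0,0],[6,-0.1,0.2,0,0,0],[6,-0.1,0.2,0,0,0]]]}}

```text
time_s: 52.78
tcp_pos: [0.5026, 0.1496, 0.0319]
ee_rot: [[0.002, -1.0, 0.0], [0.001, 0.0, 1.0], [-1.0, -0.002, 0.001]]
wrist_force: [-0.1, 0.1, 0.4]
gripper_width: 0.998
```

>>> {"op": "play_rows", "data": {"plan": [[[0,0,0,0,0,0],[0,0,0,0,0,0],[0,0,0,0,0,0],[0,0,0,0,0,0]]], "hand": 0}}

```text
time_s: 53.28
tcp_pos: [0.5014, 0.1493, 0.0309]
ee_rot: [[-0.0, -1.0, 0.0], [-0.0, 0.0, 1.0], [-1.0, 0.0, -0.0]]
wrist_force: [-2.3, 0.1, 5.2]
gripper_width: 0.759
```

>>> {"op": "play_rows", "data": {"plan": [[[-2,0,0,0,0,0],[-5,0,0,0,0,0],[-8,0,0,0,0,0],[-8,0,0,0,0,0]]]}}

```text
time_s: 53.78
tcp_pos: [0.5029, 0.1501, 0.1122]
ee_rot: [[0.004, -1.0, 0.0], [0.003, 0.0, 1.0], [-1.0, -0.004, 0.003]]
wrist_force: [0.1, -0.1, -2.3]
gripper_width: 0.76
```

```bash
python3 -c "
from h import *
goal([.427,.313,.105],3.3)
cap('side','s38')
cv2.imwrite('pics/s38z.png',cv2.resize(cv2.imread('pics/s38.png')[180:340,200:350],None,fx=4,fy=3.7))"
```

```text
t 53.77 tcp [0.5029 0.1501 0.1122] jaw yaw 180.0 F [ 0.1 -0.1 -2.3] w 0.76 j [ 34.  19. -22.   0. -49. -34.]
shift [0.73, 7.6, 16.28] turn [-0.331, 0.015, 0.026] dyaw 3.3
```

View pics/s38z.png

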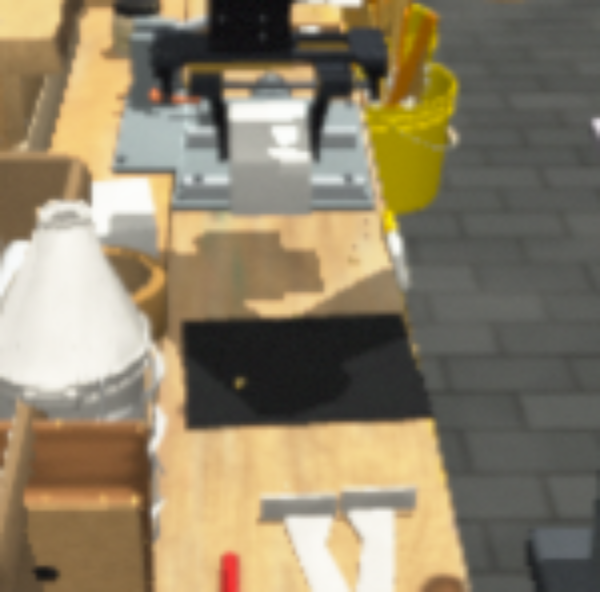

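>>> {"op": "play_rows", "data": {"plan": [[[0,2,5,-0.1,0,0],[0,4.5,10,-0.2,0,0],[0,7,15,-0.37,0,0],[0,7.6,16.4,-0.37,0,0],[0,7.6,16.4,-0.37,0,0]]]}}

```text
time_s: 54.45
tcp_pos: [0.4246, 0.3134, 0.1088]
ee_rot: [[-0.002, -0.998, -0.065], [-0.002, -0.065, 0.998], [-1.0, 0.002, -0.002]]
wrist_force: [0.4, -0.8, -2.1]
gripper_width: 0.76
```

```bash
python3 -c "
from h import *
goal([.427,.314,.035],3.7)"
```

```text
t 54.45 tcp [0.4246 0.3134 0.1088] jaw yaw -176.2 F [ 0.4 -0.8 -2.1] w 0.76 j [ 54.  19. -22.  -0. -49. -50.]
shift [7.38, -0.26, 0.07] turn [0.005, -0.013, -0.013] dyaw -0.1
```

>>> {"op": "play_rows", "data": {"plan": [[[3.5,-0.1,0,0,0,0],[6.3,-0.1,0,0,0,0],[7.2,-0.1,0,0,0,0],[7.2,-0.1,0,0,0,0]]]}}

```text
time_s: 54.95
tcp_pos: [0.4269, 0.3124, 0.0379]
ee_rot: [[-0.001, -0.998, -0.063], [-0.001, -0.063, 0.998], [-1.0, 0.001, -0.001]]
wrist_force: [-1.1, -0.3, -0.7]
gripper_width: 0.763
```

```bash
python3 -c "
from h import *
goal([.427,.314,.034],3.7)"
```

```text
t 54.95 tcp [0.4269 0.3124 0.0379] jaw yaw -176.4 F [-1.1 -0.3 -0.7] w 0.763 j [ 54.  25. -26.   0. -39. -50.]
shift [0.39, -0.02, 0.16] turn [-0.009, -0.008, -0.005] dyaw 0.1
```

>>> {"op": "play_rows", "data": {"plan": [[[0.35,0,0.15,0,0,0],[0.35,0,0.15,0,0,0]]]}}

```text
time_s: 55.2
tcp_pos: [0.4269, 0.3153, 0.0356]
ee_rot: [[0.001, -0.998, -0.064], [0.001, -0.064, 0.998], [-1.0, -0.001, 0.001]]
wrist_force: [0.5, 0.9, -2.2]
gripper_width: 0.763
```

>>> {"op": "play_rows", "data": {"plan": [[[0.05,0,0,0,0,0],[0.05,0,0,0,0,0],[0,0,0,0,0,0],[-3,0,0,0,0,0],[-9,0,0,0,0,0]]], "hand": 1}}

```text
time_s: 55.82
tcp_pos: [0.4253, 0.3135, 0.1237]
ee_rot: [[-0.004, -0.998, -0.064], [-0.005, -0.064, 0.998], [-1.0, 0.004, -0.005]]
wrist_force: [0.9, 1.1, -0.0]
gripper_width: 1.0
```

>>> {"op": "play_rows", "data": {"plan": [[[-6,0,0,0,0,0],[-13,0,3,0,0,0],[-14,0,6,0,0,0],[-14,0,6,0,0,0],[-14,0,6,0,0,0]]]}}

```text
time_s: 56.45
tcp_pos: [0.4221, 0.3741, 0.2639]
ee_rot: [[-0.002, -0.998, -0.064], [-0.002, -0.064, 0.998], [-1.0, 0.002, -0.001]]
wrist_force: [-0.3, -0.1, -1.5]
gripper_width: 1.002
```

Run:
```python
from h import *
goal([.50,.147,.09],0)
for n in ('wrist','side','top'): cap(n,n+'40')
W,p=pts('wrist40')
m=((W[...,2]>.04)&(W[...,2]<.07)&(W[...,1]>.2)&(W[...,1]<.42)&(W[...,0]>.36)&(W[...,0]<.50)).astype(np.uint8)
n,l,st,c=cv2.connectedComponentsWithStats(m)
for i in range(1,n):
    if st[i,4]<300: continue
    ys,xs=np.where(l==i); w=px2w('wrist40',np.c_[xs,ys],.059)[:,:2].astype(np.float32)
    print(st[i],cv2.minAreaRect(w*1000), np.nanmedian(W[ys,xs],0))
p=cv2.imread('pics/side40.png');cv2.imwrite('pics/s40z.png',cv2.resize(p[150:310,200:350],None,fx=4,fy=3.7))
p=cv2.imread('pics/top40.png');cv2.imwrite('pics/t40z.png',cv2.resize(p[140:250,110:370],None,fx=3,fy=3,interpolation=cv2.INTER_CUBIC))
```

```text
t 56.45 tcp [0.4221 0.3741 0.2639] jaw yaw -176.3 F [-0.3 -0.1 -1.5] w 1.002 j [ 58.  15.  -4.  -0. -71. -54.]
shift [17.41, -6.35, -23.14] turn [0.367, -0.009, -0.009] dyaw -3.7
[ 230   73   54   97 5007] ((426.58990478515625, 312.72735595703125), (65.3795394897461, 117.5078125), 3.8356869220733643) [0.42684485 0.30840375 0.05767588]
```

View pics/wrist40.png

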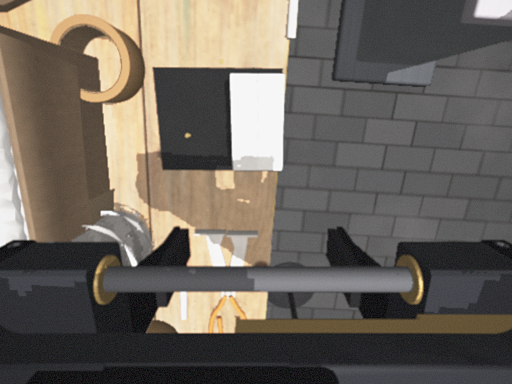

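View pics/s40z.png

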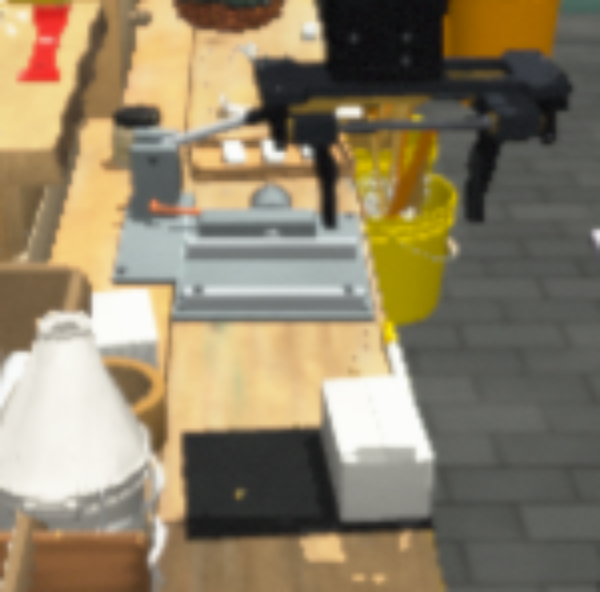

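View pics/t40z.png

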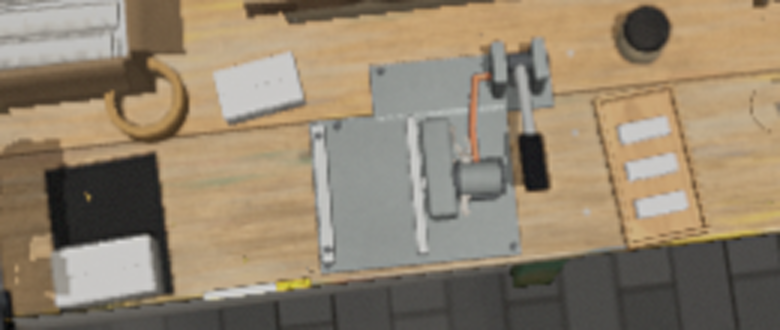

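```bash
python3 -c "
from h import *
print(r.finish_job())"
```

```text
the job is handed in; nothing more can be done
None
```

The job is done and handed in at about 56.6 s of the 210 s allowed.

- **Pressing:** I set the carton aside and laid all three cages side by side in the press bed, each pointing from the jaw to the stop bar. I pumped the lever through three strokes. Each one reached the bottom stop, with about 33 to 34 N on the wrist and no further travel. I saw the lever fully back up after each stroke.
- **Cages:** My last pictures show all three lying separately in the wooden tray, none on top of another, with the press empty and the lever up.
- **Carton:** It is back on the mat, measured at x 0.427, y 0.313 m, turned 3.8°. I aimed between two readings that disagreed:

| | x (m) | y (m) | turn |
|---|---|---|---|
| Carton at the start | 0.426 | 0.308 | 5.3° |
| Mat's "home" point | 0.427 | 0.314 | 3.1° |

- **Bystanders and mishaps:** The jar and pen look where they were. I did not measure either, nor check the hive tool in the last pictures. I noticed no grip slip, and the carton was still where I had set it down when I went back for it.

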